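# Put the axles away turned round

### The job

Pull the tray right out of the flat cabinet with the draw hook in its finger hole. Turn every axle on the board end for end and lay it down in its own notches in the tray, square head in the front pocket next to the finger-hole side, without striking the drill or the vise. In the end the tray must be pushed fully home with all the axles seated in it and the hook lie back in the notches of its rest; leave the can, tin and jar alone.

Things in the scene. Friction and masses are not known exactly. Their poses are not given: they have to be found in the camera images.
- tray (a joint): Sliding tray of the cabinet: 0 = fully home, grows as it slides out of the cabinet's front, stop at 0.18 m. Needs about 3 N plus a little damping; stays where it is left. Inside, from point tray_ref: front panel's inner face at x = -76 mm (top 30 mm above the point), rear wall at x = +122, side walls at y = +-117 mm (tops 2 mm below the point), floor 22 mm below
- tray_ref (a point): Moves with the tray, 34 mm above the table: axles seated, head to the front, have their origin at this x and z. x from tray front to rear, z up. Four places at y = -78, -26, +26, +78 mm, each two notches, 24 mm wide, 14 deep, in wooden ribs 8 mm thick at x = -28 and +64 mm; rib tops 5 mm above the point, notch bottoms 9 below. Heads fit only in the pocket before the front rib
- finger_hole (a point): Centre of the finger hole at the lip's top face, 54 mm above the table; moves with the tray. The level metal lip, 6 mm thick, 64 mm wide (y), sticks out 46 mm from the tray's front panel towards the robot; through hole 26 mm (x) by 32 mm (y), its centre 24 mm from the lip's front edge and 22 mm from the panel. Axes as the cabinet's
- cabinet: Flat grey parts cabinet fixed to the bench, 220 (x) x 270 (y) x 72 mm high, open at its front (-x side, towards the robot), where its tray slides out. Origin at its underside, in the middle of its front edge; x from front to back. Counts with its tray
- hook: Draw hook: black straight handle bar 132 (x) x 18 (y) x 20 mm (z), origin at the bar's centre; a steel prong 10 mm in diameter goes down (-z) from the bar at x = +60 mm, its end 60 mm below the origin (50 mm below the bar). 0.22 kg. At the start it lies on its rest, prong hanging
- rest: Fixed wooden rest for the draw hook: two 10 mm posts 76 mm apart (at x = +-38 mm), each with a notch 24 mm wide whose bottom is 75 mm above the table (cheeks 12 mm higher); the bar lies along the rest's x, its centre 85 mm above the rest's origin (centre of its underside, on the table). Room between the posts to grip the bar from above
- board: Fixed plywood setting board, 210 (x) x 340 (y) x 4 mm, flat on the bench, on which the axles lie side by side at the start, some 84 mm apart, all with their heads on the side away from the robot. Origin at the centre of its underside
- axle1: Steel axle, one of 3 or 4 alike, 150 mm, 0.3 to 0.5 kg: round shaft 18 mm thick, 124 mm long, and at its +x end a square head 30 x 30 mm, 26 mm long. Origin on its centre line near the balance, a good grip: head's inner face at x = +42, outer face +68, plain end -82 mm. On a flat surface it leans 2.5 degrees, plain end low, origin 12 mm up; does not roll. May be absent
- axle1_head (a point): Centre of that axle's square head, 55 mm along +x from the axle's origin
- axle2: Steel axle, one of 3 or 4 alike, 150 mm, 0.3 to 0.5 kg: round shaft 18 mm thick, 124 mm long, and at its +x end a square head 30 x 30 mm, 26 mm long. Origin on its centre line near the balance, a good grip: head's inner face at x = +42, outer face +68, plain end -82 mm. On a flat surface it leans 2.5 degrees, plain end low, origin 12 mm up; does not roll. May be absent
- axle2_head (a point): Centre of that axle's square head, 55 mm along +x from the axle's origin
- axle3: Steel axle, one of 3 or 4 alike, 150 mm, 0.3 to 0.5 kg: round shaft 18 mm thick, 124 mm long, and at its +x end a square head 30 x 30 mm, 26 mm long. Origin on its centre line near the balance, a good grip: head's inner face at x = +42, outer face +68, plain end -82 mm. On a flat surface it leans 2.5 degrees, plain end low, origin 12 mm up; does not roll. May be absent
- axle3_head (a point): Centre of that axle's square head, 55 mm along +x from the axle's origin
- axle4: Steel axle, one of 3 or 4 alike, 150 mm, 0.3 to 0.5 kg: round shaft 18 mm thick, 124 mm long, and at its +x end a square head 30 x 30 mm, 26 mm long. Origin on its centre line near the balance, a good grip: head's inner face at x = +42, outer face +68, plain end -82 mm. On a flat surface it leans 2.5 degrees, plain end low, origin 12 mm up; does not roll. May be absent
- axle4_head (a point): Centre of that axle's square head, 55 mm along +x from the axle's origin
- drill: Small bench drill, fixture: base 160 (x) x 100 (y) mm, 18 mm high, column at the rear, red head overhanging from 200 to 290 mm above the table and a chuck below it, down to 110 mm. Origin at the centre of its underside
- vise: Bench vise, fixture, about 180 (x, screw handle towards the robot) x 100 (y) x 110 mm high. Origin at the centre of its base's underside
- can: Upright spray can, 54 mm in diameter, 160 mm high, to be left alone
- tin: Flat round brass tin, 64 mm across, 40 mm high, to be left alone
- jar: Glass jar, 60 mm across, 70 mm high, to be left alone

How it is judged (in metres and radians):
On the way, in this order (a step that is already met when the one before it is completed fails the run):
1. the tray is pulled out with the hook: more than 150 mm out while the hook bears on it and the fingers do not (value of joint tray above 0.15 m and contact force between hook and cabinet above 0.5 N and contact force between the fingers and cabinet below 0.5 N), for 0.08 s.
2. every axle lies seated in its notches, head to the front, with the tray still more than 100 mm out (value of joint tray above 0.1 m and x of axle1 in the frame of tray_ref between -0.016 and 0.016 m and y of axle1 in the frame of tray_ref between -0.092 and 0.092 m and z of axle1 in the frame of tray_ref between -0.007 and 0.007 m and x of each of axle1_head, axle2_head, axle3_head, axle4_head in the frame of tray_ref below -0.035 m and z of axle1_head in the frame of tray_ref between -0.009 and 0.009 m and x of axle2 in the frame of tray_ref between -0.016 and 0.016 m and y of axle2 in the frame of tray_ref between -0.092 and 0.092 m and z of axle2 in the frame of tray_ref between -0.007 and 0.007 m and z of axle2_head in the frame of tray_ref between -0.009 and 0.009 m and x of axle3 in the frame of tray_ref between -0.016 and 0.016 m and y of axle3 in the frame of tray_ref between -0.092 and 0.092 m and z of axle3 in the frame of tray_ref between -0.007 and 0.007 m and z of axle3_head in the frame of tray_ref between -0.009 and 0.009 m and x of axle4 in the frame of tray_ref between -0.016 and 0.016 m and y of axle4 in the frame of tray_ref between -0.092 and 0.092 m and z of axle4 in the frame of tray_ref between -0.007 and 0.007 m and z of axle4_head in the frame of tray_ref between -0.009 and 0.009 m), for 0.2 s.
At the end, for the whole second after the job is handed in: Tray home (under 8 mm out), every axle down in a pair of notches (within 16 mm lengthwise, 7 mm in height, 9 mm at the head), head in the front pocket. Hook level in the notches of its rest (bar centre within 22 mm along, 12 mm across, 6 mm in height). All at rest (value of joint tray below 0.008 m and x of axle1 in the frame of tray_ref between -0.016 and 0.016 m and y of axle1 in the frame of tray_ref between -0.092 and 0.092 m and z of axle1 in the frame of tray_ref between -0.007 and 0.007 m and x of each of axle1_head, axle2_head, axle3_head, axle4_head in the frame of tray_ref below -0.035 m and z of axle1_head in the frame of tray_ref between -0.009 and 0.009 m and x of axle2 in the frame of tray_ref between -0.016 and 0.016 m and y of axle2 in the frame of tray_ref between -0.092 and 0.092 m and z of axle2 in the frame of tray_ref between -0.007 and 0.007 m and z of axle2_head in the frame of tray_ref between -0.009 and 0.009 m and x of axle3 in the frame of tray_ref between -0.016 and 0.016 m and y of axle3 in the frame of tray_ref between -0.092 and 0.092 m and z of axle3 in the frame of tray_ref between -0.007 and 0.007 m and z of axle3_head in the frame of tray_ref between -0.009 and 0.009 m and x of axle4 in the frame of tray_ref between -0.016 and 0.016 m and y of axle4 in the frame of tray_ref between -0.092 and 0.092 m and z of axle4 in the frame of tray_ref between -0.007 and 0.007 m and z of axle4_head in the frame of tray_ref between -0.009 and 0.009 m and x of hook in the frame of rest between -0.022 and 0.022 m and y of hook in the frame of rest between -0.012 and 0.012 m and z of hook in the frame of rest between 0.079 and 0.091 m and linear speed of each of axle1, axle2, axle3, axle4, hook below 0.02 m/s); the robot touches nothing.
It fails at once if the drill or the vise is struck (over 8 N) by the robot, an axle or the hook (contact force between any of axle1, axle2, axle3, axle4, hook, the arm, the fingers and drill above 8 N or contact force between any of axle1, axle2, axle3, axle4, hook, the arm, the fingers and vise above 8 N).
It fails at once if the can, the tin or the jar is moved more than 40 mm (distance of any of can, tin, jar from where it was at the start of the episode above 0.04 m).
Of axle1, axle2, axle3, axle4 only 3 to 4 are there at a start; the rules pass over those that are not, and their reading is None.
At some moment in a run one of axle1, axle2, axle3, axle4 may be knocked a few centimetres aside while the robot is not near it.
It also fails if it takes over 210 s, if anything falls off the work surface, if the arm or the gripper's body presses on something with over 40 N, if the wrist force passes 120 N, or if a joint passes its speed limit or range.

### The arm

A 6-joint arm with a two-finger parallel gripper is mounted at the origin on the work surface. World frame = base frame: x ahead of the robot, y to its left, z up, the work surface at z = 0. Lengths are in mm, angles in rad, forces in N, time in s.
With the tool pointing down it reaches from about 350 to 975 mm from the base axis. Payload 7.1 kg.
Tool frame: the origin (TCP) lies between the finger pads; the fingertips stand 14 mm ahead of it and the grasp point (between the pads) lies 5 mm behind it; z points along the fingers, y is the line along which they close (so a half turn about z gives the same grasp; the last joint's range is limited). The gripper opens to 88 mm and grips with 3 to 60 N. Pads are 20 mm wide; open, the fingers measure 115 mm over their backs; the gripper's body (75 mm by 178 mm) begins 61 mm behind the grasp point.
Start: joints at [-1.189, 0.423, 1.63, -0, 1.089, -0.019], TCP at [243.862, -575.444, 199.175] pointing down, gripper open.
Joint ranges: [-3, 3], [-0.9, 2.11], [0.09, 2.58], [-1.31, 4.45], [0.11, 2.69], [-2.54, 2.54]. Speed limits (rad/s): [2.39, 2.39, 3.01, 3.14, 3.14, 3.14].

### API

Orientations are given as a rotation vector (axis times angle).
In Python, from workcell import ctrl gives the robot as it stands. The module is installed in compiled form; this text tells all that it offers.
- The arm moves only by the tool servo_tool, never from a script. Its argument "plan" is a list of rows, each a list of 3 entries, a list of its own where there are three numbers: the closure, from 0 (fully open) to 1 (shut), then the shift along the world's x, y, z in mm, then the turn about the world's z in degrees. In form: [[hand, [x, y, z], yaw], ...]. A call has 1 to 10 rows; each row is the pose to reach, as a shift and turn from the pose commanded when the call began; what a row does not reach only later rows make up. A row lasts 1/12 s, in which the tool goes at most 41.7 mm and 7.16 degrees, less where a joint would pass 70% of its speed; a pose out of reach is approached as far as the arm can. A call with a gripper value outside its range is refused whole. The fingers move at their own pace and stop on an object; the grip force is fixed at half the most. Time passes only in rows, so rows that repeat a pose let the fingers close. It gives the time, the measured TCP pose, the force, the opening and the grip force at its end, in the units of the state.
- ctrl.get_obs(): the state, without advancing time (a new reading comes with each control period).
- ctrl.get_image(name): name is "scene" or "top" or "wrist"; returns the picture (480x640x3 uint8, blue, green, red); there is no depth.
- ctrl.camera_info(name): a dict with "fovy" (degrees; the focal length in pixels is half the picture's height over the tangent of half this angle, whatever the lens; pixels are square), "cx", "cy" (the principal point, pixels), "k1" (the pictures are not rectified: a ray, as slopes to the right and down, at radius r is drawn at 1 + k1 r^2 times it, then the intrinsics apply), "rvec" (rotation vector, rad) and "tvec" (3), from world to camera coordinates, as OpenCV has them; the wrist camera has in their place "T_tool_cam" (4x4, takes a point from camera to tool coordinates, whose origin is the TCP and whose axes are the flange's). Camera axes: x right, y down, z forward; pixel columns grow to the right and rows downward; lengths in mm; the calibration is good to about 2 mm. A picture is of the moment at which its call begins: read the wrist's pose just before it. camera_info takes no time and is no camera call.
- ctrl.close_job(): hands the job in; it is judged then, once.
The state is a dict: "t": time; "qpos": joint angles; "qvel": joint speeds; "joint_torque": joint torques, N m; "ee_pos": TCP position; "orientation": TCP orientation; "ft_force": force on the tool from outside, world axes, zero at the start; "moment": the same for the moment, N m; "width": finger opening in mm; "grasp_force": force on a finger pad.
Only numpy, scipy, OpenCV 4.12 (cv2) and the standard library are available. Lean on these libraries where they do the work, as an engineer would, in place of code of your own. Each camera call takes 0.05 s, during which the arm holds its last target. There are 200 camera calls.

## Working session

There is one attempt and no reset: what is moved stays moved. The work goes in short steps, Python scripts to look and compute and a tool call to move; the robot and the scene stay as the last step left them, time stands still between calls to the robot, and variables do not carry over. Pictures are saved under pics/ and viewed, at most 14 in all, crops included, and the job is handed in when it is done.

Besides the shell and the picture viewer there is one more tool, called after "Emit:" as name([rows], argument=value, ...), one row to a line, values as JSON. servo_tool: Moves the arm, as the interface text tells. Its arguments: {"type":"object","properties":{"plan":{"type":"array"}},"required":["plan"]}

```bash
mkdir -p pics; cat > h.py <<'E'
import numpy as np, cv2
from scipy.spatial.transform import Rotation as R
from workcell import ctrl
def cam(name,obs=None):
    c=ctrl.camera_info(name); f=240/np.tan(np.radians(c["fovy"])/2)
    K=np.array([[f,0,c["cx"]],[0,f,c["cy"]],[0,0,1.]]); D=np.array([c["k1"],0,0,0,0.])
    if "rvec" in c:
        Rm=cv2.Rodrigues(np.array(c["rvec"],float))[0]; t=np.array(c["tvec"],float).ravel()
    else:
        T=np.eye(4); T[:3,:3]=R.from_rotvec(obs["orientation"]).as_matrix(); T[:3,3]=obs["ee_pos"]
        M=np.linalg.inv(T@np.array(c["T_tool_cam"])); Rm,t=M[:3,:3],M[:3,3]
    return K,D,Rm,t
def ray(cm,px):
    K,D,Rm,t=cm; n=cv2.undistortPoints(np.array([[px]],float),K,D).ravel()
    d=Rm.T@np.array([n[0],n[1],1]); return -Rm.T@t,d/np.linalg.norm(d)
def atz(cm,px,z):
    o,d=ray(cm,px); return o+d*(z-o[2])/d[2]
def tri(obsl):
    A=np.zeros((3,3));b=np.zeros(3);rs=[ray(c,p) for c,p in obsl]
    for o,d in rs: P=np.eye(3)-np.outer(d,d);A+=P;b+=P@o
    x=np.linalg.solve(A,b); return x,[np.linalg.norm((np.eye(3)-np.outer(d,d))@(x-o)) for o,d in rs]
def proj(cm,X):
    K,D,Rm,t=cm; return cv2.projectPoints(np.array(X,float).reshape(-1,3),Rm,t,K,D)[0].reshape(-1,2)
def snap(name,fn):
    o=ctrl.get_obs(); im=ctrl.get_image(name); cv2.imwrite("pics/"+fn,im); return o,im
E
python3 - <<'E'
from h import *
for n in("scene","top","wrist"):
    snap(n,n+"0.png"); print(n,ctrl.camera_info(n))
for n in("scene","top"):
    c=cam(n);print(n,-c[2].T@c[3])
print(ctrl.get_obs())
E
```

```text
scene {'fovy': 52.16999142963391, 'cx': 321.3982446504358, 'cy': 241.49360658631, 'k1': -0.1256015734114546, 'rvec': array([ 0.66232175,  2.82511258, -0.81787013]), 'tvec': array([ 576.88692133, -133.66184711, 1603.06729781])}
top {'fovy': 46.25212991326217, 'cx': 316.45767722951825, 'cy': 229.5472017879308, 'k1': -0.012433627201658418, 'rvec': array([ 2.10536135, -2.16344507,  0.17169158]), 'tvec': array([ -50.89642879,  601.98898058, 1475.39610218])}
wrist {'fovy': 64.82713319415802, 'cx': 316.0775324502718, 'cy': 235.79503013104272, 'k1': -0.035339163594761164, 'T_tool_cam': array([[ 6.06596390e-04, -9.64513293e-01, -2.64033595e-01,
         7.18393490e+01],
       [ 9.99999322e-01,  3.22655519e-04,  1.11876082e-03,
         5.39317064e-01],
       [-9.93867783e-04, -2.64034095e-01,  9.64512835e-01,
        -1.85654565e+02],
       [ 0.00000000e+00,  0.00000000e+00,  0.00000000e+00,
         1.00000000e+00]])}
scene [ 947.33954578  612.09535589 1283.89089528]
top [ 351.88870896  -68.70709346 1553.45695445]
{'t': 0.15, 'qpos': array([-1.18901679e+00,  4.23672627e-01,  1.63046950e+00,  2.13129076e-05,
        1.08860854e+00, -1.89994458e-02]), 'qvel': array([ 1.00032976e-06, -1.12496662e-03, -1.56665452e-03,  1.00343306e-03,
        5.60601331e-04, -9.95581204e-04]), 'joint_torque': array([ 2.43901895e-04, -5.44986570e+01, -2.73918539e+01,  6.44122786e-02,
        2.05207255e-02, -7.21833771e-05]), 'ee_pos': array([ 243.70026788, -575.05136761,  198.5933784 ]), 'orientation': array([-3.07761015e+00, -6.25094673e-01,  2.98867264e-04]), 'ft_force': array([-0.57073963,  1.1573453 ,  0.99298858]), 'moment': array([-0.0333615 ,  0.04390173,  0.01713362]), 'grasp_force': 0.0, 'width': 88.03968071466873}
```

View pics/top0.png

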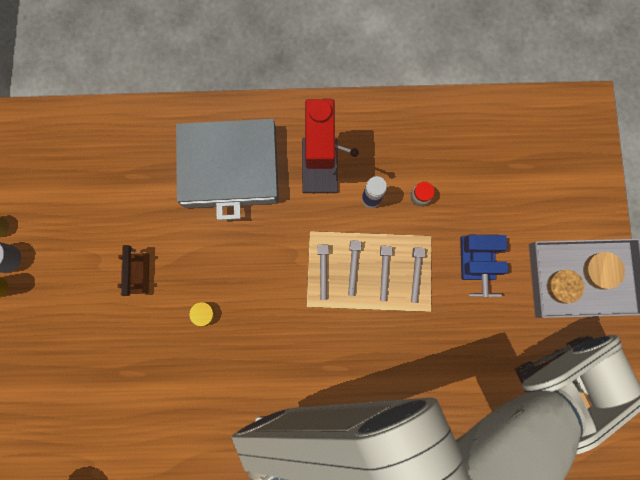

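View pics/scene0.png

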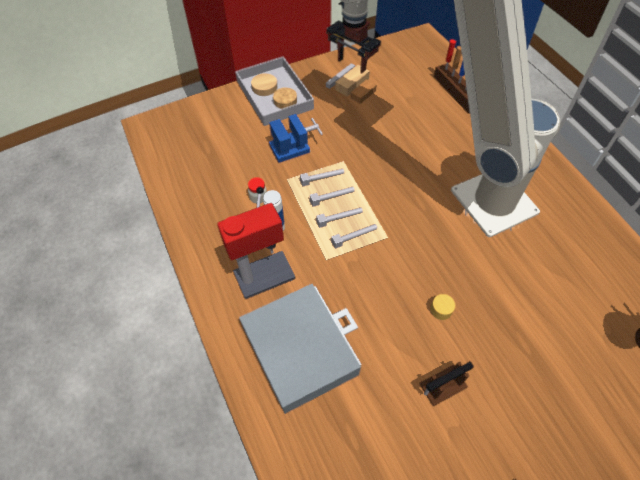

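The top view shows four axles at about (323,270), (355,268), (386,272) and (418,275), the lip at (229,211) and the hook on its rest at (137,270). The scene view shows the same things. Next: enlarged crops.

```bash
cat > crop.py <<'E'
import cv2,numpy as np
def crop(im,x0,y0,x1,y1,s,step=10):
    c=cv2.resize(im[y0:y1,x0:x1],None,fx=s,fy=s,interpolation=cv2.INTER_CUBIC)
    for x in range((x0//step+1)*step,x1,step):
        cv2.line(c,((x-x0)*s,0),((x-x0)*s,6),(0,255,0),1); cv2.putText(c,str(x),((x-x0)*s-10,16),0,.35,(0,255,0),1)
    for y in range((y0//step+1)*step,y1,step):
        cv2.line(c,(0,(y-y0)*s),(6,(y-y0)*s),(0,255,0),1); cv2.putText(c,str(y),(8,(y-y0)*s+4),0,.35,(0,255,0),1)
    return c
def paste(W,H,items):
    o=np.zeros((H,W,3),np.uint8)
    for c,x,y in items:
        h=min(c.shape[0],H-y);w=min(c.shape[1],W-x);o[y:y+h,x:x+w]=c[:h,:w]
    return o
E
python3 - <<'E'
from crop import *
t=cv2.imread("pics/top0.png");s=cv2.imread("pics/scene0.png")
cv2.imwrite("pics/c1.png",paste(800,600,[(crop(t,305,232,435,312,4),0,0),(crop(t,110,240,165,300,5),525,0),(crop(t,175,190,285,225,4),0,325),(crop(s,420,355,480,405,5),450,325)]))
cv2.imwrite("pics/c2.png",paste(800,600,[(crop(s,285,160,390,260,5),0,0),(crop(s,315,300,370,345,5),530,0)]))
E
```

```text
(no output)
```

View pics/c1.png

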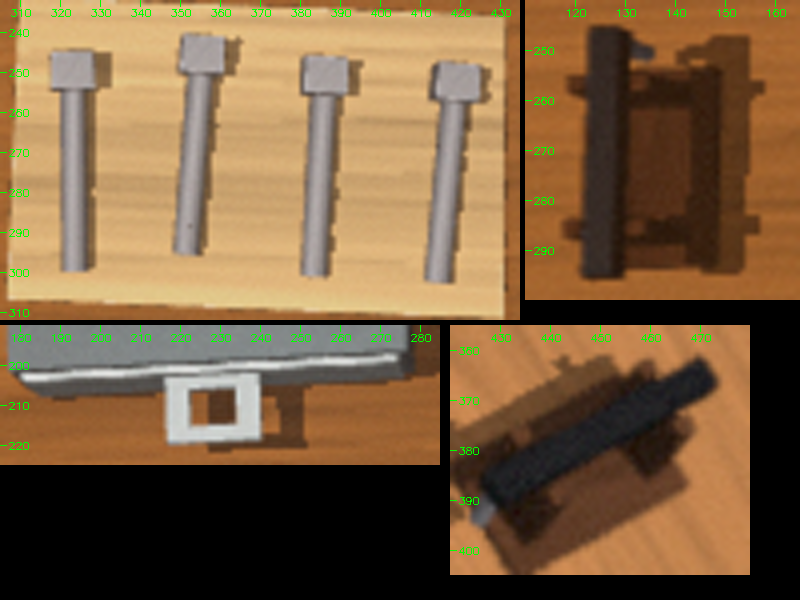

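View pics/c2.png

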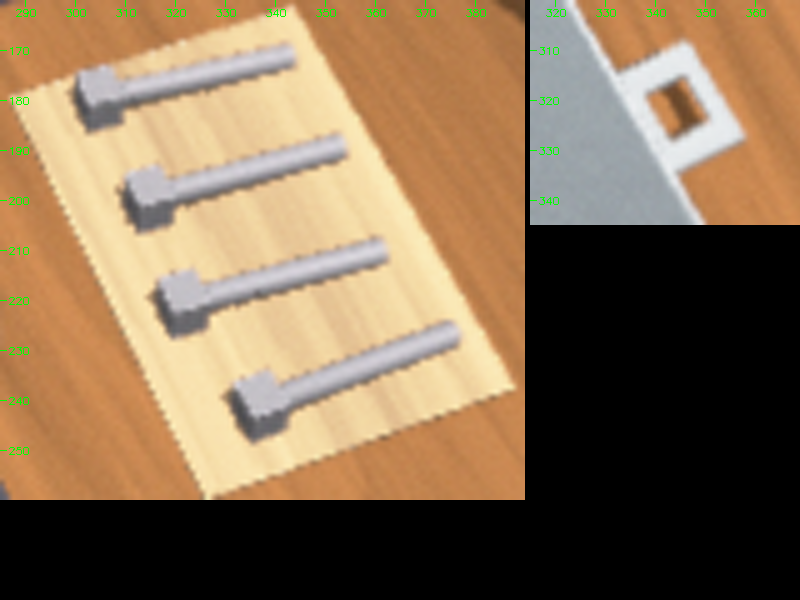

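The crops give the head centres, plain ends, lip corners and bar ends, so I can triangulate them.

```bash
python3 - <<'E'
from h import *
np.set_printoptions(precision=1,suppress=True)
T,S=cam("top"),cam("scene")
P={'Ahead':((323.4,249.5),(337,238.4)),'Aend':((324.2,299.7),(376.6,227)),
'Bhead':((355.7,245.7),(321.8,218)),'Bend':((351.7,295.2),(362,210)),
'Chead':((386.5,251),(314.4,197)),'Cend':((383.5,301),(353.8,189.4)),
'Dhead':((419.5,252.5),(305,177)),'Dend':((414.5,302.2),(343.6,171.4)),
'hole':((228,210.6),(345.2,321.2)),'lipFL':((216.3,219.7),(358,327.4)),'lipFR':((240.3,219.7),(347,308)),
'barP':((126.2,245.2),(428,388)),'barN':((126,295.6),(472,364)),
'tin':((201,314),(444,303))}
for k,(a,b) in P.items():
    x,r=tri([(T,a),(S,b)]); print(k,x,np.array(r), 'z-check',atz(T,a,x[2])[:2])
# silhouette checks
for z in (75,95): print('bar corners top z',z,[atz(T,p,z)[:2] for p in((121.8,245.5),(130.8,245.2),(121.5,295.8),(129.8,295.6))])
print('cab corners z72',[atz(T,p,72)[:2] for p in((177,124),(274,119),(179,203),(277,200))])
print('axes head z34/ end z22',[(atz(T,P[k+'head'][0],36)[:2],atz(T,P[k+'end'][0],13)[:2]) for k in'ABCD'])
E
```

```text
Ahead [548.1 -85.1  31.9] [0.7 0.7] z-check [547.6 -84.7]
Aend [411.3 -82.2   8.5] [1.5 1.5] z-check [412.4 -83.2]
Bhead [ 556.  -173.5   31.8] [0.5 0.5] z-check [ 555.6 -173.2]
Bend [ 421.7 -157.8   12.1] [1.1 1.1] z-check [ 422.5 -158.4]
Chead [ 539.9 -257.4   31.3] [1.4 1.4] z-check [ 538.8 -256.6]
Cend [ 404.  -244.2   10.1] [0.6 0.6] z-check [ 404.5 -244.6]
Dhead [ 532.3 -346.3   32. ] [0.3 0.3] z-check [ 532.1 -346.2]
Dend [ 398.2 -328.3    9.9] [1. 1.] z-check [ 398.9 -328.9]
hole [658.1 172.3  54.4] [0.4 0.4] z-check [658.4 172. ]
lipFL [634.8 203.7  53.2] [0.5 0.5] z-check [634.4 204.1]
lipFR [633.6 138.9  49.9] [0.6 0.6] z-check [633.2 139.3]
barP [566.2 434.9  89.4] [0.6 0.6] z-check [565.8 435.4]
barN [433.1 433.6  87.1] [0.8 0.8] z-check [433.6 433. ]
tin [382.4 245.5  44.6] [0.6 0.6] z-check [382.  245.9]
bar corners top z 75 [array([567.4, 452.1]), array([567.6, 428. ]), array([434.1, 449. ]), array([434. , 427.1])]
bar corners top z 95 [array([564.5, 445. ]), array([564.6, 421.3]), array([433., 442.]), array([432.9, 420.4])]
cab corners z72 [array([902.9, 310.2]), array([909.5,  41.8]), array([679.5, 301.6]), array([680.3,  36.9])]
axes head z34/ end z22 [(array([547. , -84.7]), array([412.3, -83.1])), (array([ 555. , -172.9]), array([ 422.4, -158.4])), (array([ 538.2, -256. ]), array([ 404.4, -244.3])), (array([ 531.6, -345.4]), array([ 398.8, -328.4]))]
```

All heights check out: head tops about 32–34 mm, lip 50–54 mm and bar centre about 87 mm. I'll move over the finger hole with tool yaw near 0 for a refined look.

Emit:
servo_tool([
  [0,[0,30,60],0],
  [0,[40,60,60],-7],
  [0,[110,250,61],-14],
  [0,[110,250,61],-21],
  [0,[110,250,61],-23],
  [0,[110,250,61],-23],
  [0,[110,250,61],-23],
  [0,[110,250,61],-23],
  [0,[110,250,61],-23],
  [0,[110,250,61],-23],
])

```text
t: 0.98
ee_pos: [354.1, -325.5, 260.4]
orientation: [3.141, 0.002, 0.0]
ft_force: [-0.4, -0.5, -0.3]
width: 87.8
grasp_force: 0.0
```

Emit:
servo_tool([
  [0,[113,250,0],0],
  [0,[113,250,0],0],
  [0,[113,250,0],0],
  [0,[113,250,0],0],
  [0,[113,250,0],0],
  [0,[113,250,0],0],
  [0,[113,250,0],0],
  [0,[113,250,0],0],
])

```text
t: 1.65
ee_pos: [469.0, -73.7, 260.1]
orientation: [-3.141, -0.002, -0.001]
ft_force: [-0.3, -0.1, 0.7]
width: 87.7
grasp_force: 0.0
```

Emit:
servo_tool([
  [0,[113,247,0],0],
  [0,[113,247,0],0],
  [0,[113,247,0],0],
  [0,[113,247,0],0],
  [0,[113,247,0],0],
  [0,[113,247,0],0],
  [0,[113,247,0],0],
  [0,[113,247,0],0],
  [0,[113,247,0],0],
])

```text
t: 2.4
ee_pos: [580.7, 170.4, 259.2]
orientation: [3.141, -0.001, -0.002]
ft_force: [-0.6, -0.6, -0.6]
width: 87.6
grasp_force: 0.0
```

```bash
python3 - <<'E'
from h import *
import pickle
o,_=snap("wrist","w1.png"); pickle.dump(o,open("o1.pkl","wb")); print(o)
E
```

```text
{'t': 2.4, 'qpos': array([ 2.66113343e-01,  3.33135057e-01,  1.61849637e+00, -7.61136114e-04,
        1.19124601e+00,  1.83774993e+00]), 'qvel': array([-0.02593254, -0.02739564,  0.03454982, -0.00309937,  0.0025238 ,
        0.0002158 ]), 'joint_torque': array([  1.57000791, -50.44343233, -30.48179984,   0.12759898,
        -0.17434768,   0.08396201]), 'ee_pos': array([580.69695442, 170.37540675, 259.21532968]), 'orientation': array([ 3.14057187e+00, -8.75914704e-04, -1.65391526e-03]), 'ft_force': array([-0.61933628, -0.56072091, -0.6087717 ]), 'moment': array([0.00481078, 0.03712971, 0.01436043]), 'grasp_force': 0.0, 'width': 87.55569750805776}
```

Emit:
servo_tool([
  [0,[-60,40,0],0],
  [0,[-60,40,0],0],
  [0,[-60,40,0],0],
  [0,[-60,40,0],0],
])

```text
t: 2.78
ee_pos: [519.1, 210.0, 260.5]
orientation: [3.141, -0.002, 0.0]
ft_force: [1.0, -0.8, -0.2]
width: 87.7
grasp_force: 0.0
```

```bash
python3 - <<'E'
from h import *
from crop import *
import pickle
o,b=snap("wrist","w2.png"); pickle.dump(o,open("o2.pkl","wb")); print(o["ee_pos"],o["orientation"])
a=cv2.imread("pics/w1.png")
cv2.imwrite("pics/c3.png",np.vstack([cv2.resize(a,(400,300)),cv2.resize(b,(400,300))]))
cv2.imwrite("pics/c3.png",np.hstack([cv2.resize(a,(400,300)),cv2.resize(b,(400,300))]))
E
```

```text
[519.11613645 210.02018136 260.46755011] [ 3.14114781e+00 -1.60320498e-03  1.89350147e-04]
```

View pics/c3.png

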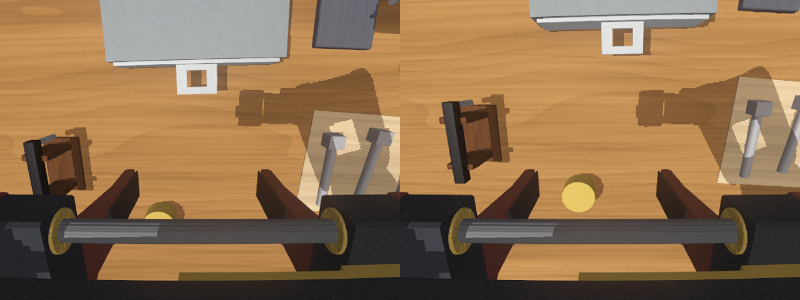

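Both wrist views show the lip (at about (197,79) and (622,38) in the halves) and the hook at left. I'll make crops.

```bash
python3 - <<'E'
from crop import *
a=cv2.imread("pics/w1.png");b=cv2.imread("pics/w2.png")
cv2.imwrite("pics/c4.png",paste(800,600,[(crop(a,270,90,360,160,4),0,0),(crop(b,300,20,400,95,4),400,0),(crop(b,55,150,130,300,2),400,300),(crop(a,160,85,300,160,2),0,300),(crop(a,300,85,480,160,2),0,450)]))
E
```

```text
(no output)
```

View pics/c4.png

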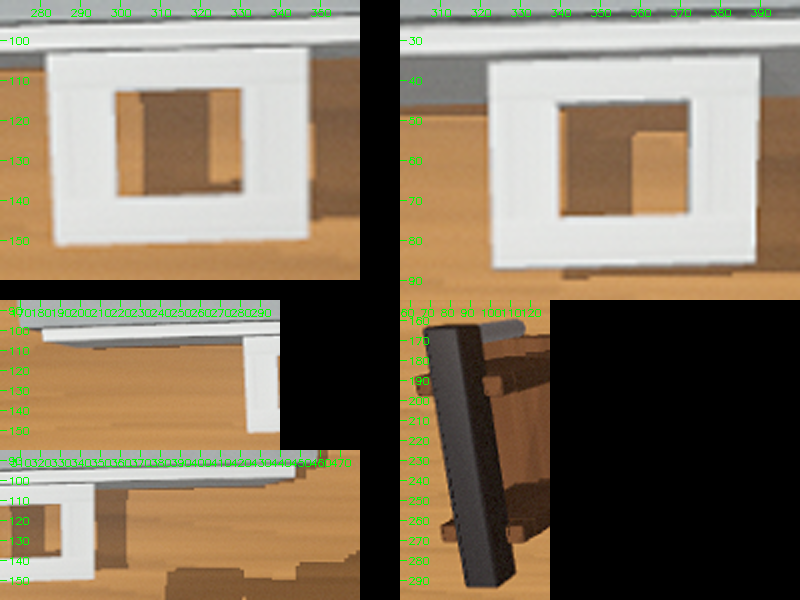

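```bash
python3 - <<'E'
from h import *
import pickle
np.set_printoptions(precision=1,suppress=True)
o1,o2=[pickle.load(open(f,"rb")) for f in("o1.pkl","o2.pkl")]
A,B=cam("wrist",o1),cam("wrist",o2)
pa=dict(FL=(283.75,151),FR=(347.2,149.5),RL=(281.7,103.5),RR=(347,102),hTL=(299,113),hTR=(330.5,112),hBL=(299.5,139),hBR=(330.7,138.2))
pb=dict(FL=(323.2,87),FR=(388.7,85.5),RL=(322.2,36),RR=(390,34.2),hTL=(339.5,45.5),hTR=(372.5,45),hBL=(339.7,74),hBR=(372.5,73.2))
L=[]
for k in pa:
    x,r=tri([(A,pa[k]),(B,pb[k])]); L.append(x); print(k,x,r[0],atz(A,pa[k],54)[:2],atz(B,pb[k],54)[:2])
print('hole mean',np.mean(L[4:],0))
print('bar top z95 b',[atz(B,p,95)[:2] for p in((67.5,164),(86,163),(88.5,293),(104.5,292.5))])
# panel ends
print('panel',atz(A,(181,100+3),64),atz(A,(447,94+2),64))
E
```

```text
FL [634.7 201.9  53.3] 0.009597758076990565 [634.7 201.8] [634.6 201.9]
FR [636.2 137.7  53. ] 0.0962718557611989 [636.2 137.7] [636.1 137.9]
RL [680.5 203.   53.4] 0.03366900616939861 [680.5 202.9] [680.4 203. ]
RR [681.8 139.   55.8] 0.05712812540250407 [681.9 138.8] [682.2 138.7]
hTL [671.6 186.3  55.2] 0.3627128983134124 [671.5 186. ] [672.1 186.5]
hTR [672.5 155.   54.5] 0.09925714184325622 [672.4 154.9] [672.6 155. ]
hBL [646.5 185.9  53.6] 0.08078725397448676 [646.5 185.8] [646.5 186. ]
hBR [647.2 154.4  55.1] 0.10815543300470361 [647.3 154.5] [647.3 154.2]
hole mean [659.5 170.4  54.6]
bar top z95 b [array([564.6, 440. ]), array([565.4, 422.2]), array([435.1, 440.7]), array([435.7, 424. ])]
panel [680.7 298.8  64. ] [687.1  43.9  64. ]
```

Hole at (659.5, 170.4, 54.6), cabinet yaw about 1.4°, bar centre at (500, 432). Next is grasping the hook.

Emit:
servo_tool([
  [0,[-20,220,0],0],
  [0,[-20,220,0],0],
  [0,[-20,220,0],0],
  [0,[-20,220,0],0],
  [0,[-20,220,0],0],
  [0,[-20,220,0],0],
  [0,[-20,220,-60],0],
  [0,[-20,220,-120],0],
  [0,[-20,220,-150],0],
  [0,[-20,220,-150],0],
])

```text
t: 3.67
ee_pos: [499.5, 428.4, 105.8]
orientation: [3.138, -0.003, -0.005]
ft_force: [-0.8, -0.2, -0.8]
width: 87.7
grasp_force: 0.0
```

Emit:
servo_tool([
  [0,[0,0,-15],0],
  [0,[0,0,-30],0],
  [0,[0,0,-30],0],
  [0.6,[0,0,-30],0],
  [1,[0,0,-30],0],
  [1,[0,0,-30],0],
  [1,[0,0,-30],0],
  [1,[0,0,-30],0],
  [1,[0,0,-30],0],
])

```text
t: 4.42
ee_pos: [500.1, 431.8, 81.0]
orientation: [-3.141, 0.001, -0.001]
ft_force: [0.4, -0.1, 0.3]
width: 51.7
grasp_force: 0.0
```

Emit:
servo_tool([
  [1,[0,0,0],0],
  [1,[0,0,0],0],
  [1,[0,0,25],0],
  [1,[0,0,50],0],
  [1,[0,0,80],0],
  [1,[0,0,110],0],
  [1,[0,0,110],0],
])

```text
t: 5.0
ee_pos: [502.6, 434.0, 196.9]
orientation: [-3.135, 0.001, -0.012]
ft_force: [0.9, 0.2, 0.5]
width: 4.9
grasp_force: 0.0
```

```bash
python3 - <<'E'
from h import *
from crop import *
o,b=snap("wrist","w3.png"); print(o["ee_pos"],o["orientation"],o["width"],o["grasp_force"],o["ft_force"])
cv2.imwrite("pics/c5.png",np.hstack([cv2.resize(b,(480,360)),crop(cv2.cvtColor(np.array(ctrl.get_image("top")),0) if 0 else ctrl.get_image("top"),95,215,165,290,4)[:360]if 0 else cv2.resize(ctrl.get_image("top")[190:310,80:180],(300,360))]))
E
```

```text
[502.62337042 434.01416932 196.86355767] [-3.13516248e+00  6.30535694e-04 -1.20844170e-02] 4.878407565532938 0.0 [0.94215239 0.22854758 0.51382492]
```

View pics/c5.png

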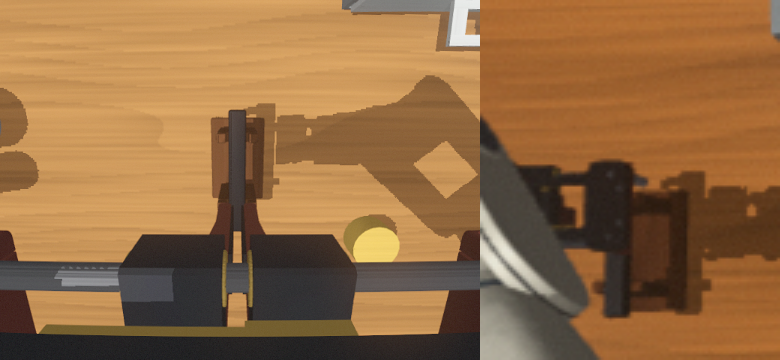

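The grip closed more slowly than expected, so the lift came too early and the bar is still on the rest. Before regrasping I'll check the bar's end.

Emit:
servo_tool([
  [0,[0,0,0],0],
  [0,[0,0,0],0],
  [0,[0,0,0],0],
  [0,[0,0,0],0],
  [0,[0,0,0],0],
  [0,[0,0,0],0],
  [0,[0,0,0],0],
  [0,[0,0,0],0],
  [0,[0,0,0],0],
  [0,[0,0,0],0],
])

```text
t: 5.93
ee_pos: [499.9, 431.6, 190.2]
orientation: [-3.142, 0.001, -0.0]
ft_force: [0.3, -0.5, -0.3]
width: 63.5
grasp_force: 0.0
```

```bash
python3 - <<'E'
from h import *
from crop import *
o,b=snap("wrist","w4.png"); print(o["ee_pos"],o["orientation"],o["width"])
c=cam("wrist",o)
p=proj(c,[[566,441,95],[566,423,95],[434,441,95],[434,423,95]]);print(p)
cv2.imwrite("pics/c6.png",crop(b,240,100,420,350,2,20))
E
```

```text
[499.88285136 431.57076581 190.21750011] [-3.14151780e+00  1.04192871e-03 -7.43138686e-05] 63.49258888568582
[[301.79455698 141.26312286]
 [326.70533452 141.25893785]
 [303.40893651 308.30555762]
 [325.51998401 308.29455643]]
```

View pics/c6.png

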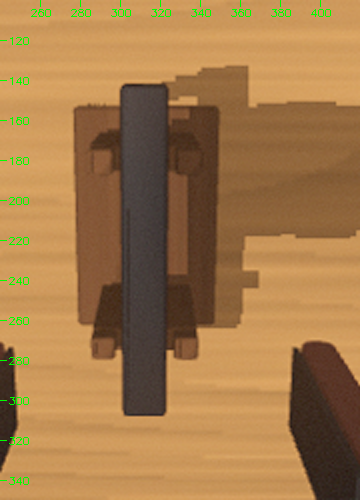

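The bar lies undisturbed on its rest, top at rows 142–307, columns 300–324, centre about (500, 433). Regrasping with a longer close.

Emit:
servo_tool([
  [0.3,[0,1.5,-40],0],
  [0.4,[0,1.5,-80],0],
  [0.4,[0,1.5,-110],0],
  [0.4,[0,1.5,-110],0],
  [1,[0,1.5,-110],0],
  [1,[0,1.5,-110],0],
  [1,[0,1.5,-110],0],
  [1,[0,1.5,-110],0],
  [1,[0,1.5,-110],0],
  [1,[0,1.5,-110],0],
])

```text
t: 6.82
ee_pos: [500.4, 433.5, 81.5]
orientation: [-3.14, 0.001, -0.002]
ft_force: [-1.4, -0.8, 0.1]
width: 16.3
grasp_force: 0.0
```

Emit:
servo_tool([
  [1,[0,0,0],0],
  [1,[0,0,0],0],
  [1,[0,0,0],0],
  [1,[0,0,0],0],
  [1,[0,0,0],0],
])

```text
t: 7.23
ee_pos: [499.8, 433.0, 80.1]
orientation: [3.141, -0.001, -0.0]
ft_force: [-0.3, -0.1, 0.2]
width: 0.5
grasp_force: 0.0
```

```bash
python3 - <<'E'
from h import *
from crop import *
o,b=snap("wrist","w5.png"); _,s=snap("scene","s5.png")
cv2.imwrite("pics/c7.png",np.hstack([cv2.resize(b,(440,330)),cv2.resize(s[330:430,400:500],(330,330),interpolation=2)]))
E
```

```text
(no output)
```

View pics/c7.png

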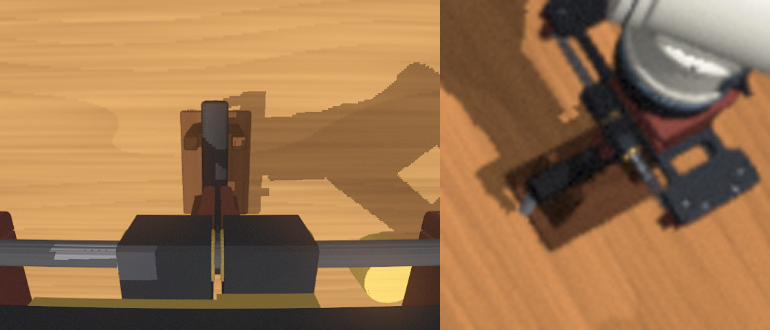

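```bash
python3 - <<'E'
from h import *
np.set_printoptions(precision=1,suppress=True)
o=ctrl.get_obs();c=cam("wrist",o);e=o["ee_pos"]
print(o)
print('now tip',proj(c,e+np.array([[10,0,-14],[-10,0,-14],[10,0,5],[-10,9,15]]))*440/640)
print('bar top at hand',proj(c,[[566,433,95],[510,433,95],[490,433,95]])*440/640)
o4=dict(ee_pos=np.array([499.9,431.6,190.2]),orientation=np.array([-3.1415,.001,0]))
c=cam("wrist",o4);print('w4 tips',proj(c,o4["ee_pos"]+np.array([[10,32,-14],[-10,32,-14],[10,-32,-14],[-10,-32,-14]])))
E
```

```text
{'t': 7.3333, 'qpos': array([0.7, 0.6, 1.6, 0. , 0.9, 2.3]), 'qvel': array([-0., -0.,  0., -0., -0.,  0.]), 'joint_torque': array([ -0. , -61.6, -23.4,  -0. ,  -0.1,   0. ]), 'ee_pos': array([499.8, 433. ,  80.1]), 'orientation': array([ 3.1, -0. , -0. ]), 'ft_force': array([-0.3,  0.1, -0.6]), 'moment': array([ 0.1, -0.1,  0. ]), 'grasp_force': 0.0, 'width': 0.34489687987495565}
now tip [[216.3 171.1]
 [216.3 194.3]
 [216.2 178.8]
 [203.7 209.7]]
bar top at hand [[216.2 100.8]
 [216.3 183.2]
 [216.3 209.5]]
w4 tips [[256.8 248.9]
 [258.3 282.6]
 [372.5 248.8]
 [371.1 282.5]]
```

The wrist picture puts the fingertip edges about 26 mm behind the TCP (row 272, span 195 px), which also explains the empty close above the bar top at 95. I'll open, go lower and close to test this.

Emit:
servo_tool([
  [0.4,[0,0,0],0],
  [0.4,[0,0,0],0],
  [0.4,[0,0,0],0],
  [0.4,[0,0,0],0],
  [0.4,[0,0,0],0],
  [0.4,[0,0,0],0],
  [0.4,[0,0,0],0],
])

```text
t: 7.92
ee_pos: [499.8, 433.0, 80.2]
orientation: [-3.142, 0.001, 0.0]
ft_force: [0.6, -0.1, -0.5]
width: 43.8
grasp_force: 0.0
```

Emit:
servo_tool([
  [0.4,[0,0,-8],0],
  [0.4,[0,0,-16],0],
  [0.4,[0,0,-22],0],
  [0.4,[0,0,-22],0],
])

```text
t: 8.25
ee_pos: [498.8, 432.1, 56.0]
orientation: [3.139, -0.001, -0.004]
ft_force: [0.4, -0.1, -1.1]
width: 52.8
grasp_force: 0.0
```

Emit:
servo_tool([
  [1,[0,0,0],0],
  [1,[0,0,0],0],
  [1,[0,0,0],0],
  [1,[0,0,0],0],
  [1,[0,0,0],0],
  [1,[0,0,0],0],
  [1,[0,0,0],0],
  [1,[0,0,0],0],
])

```text
t: 8.92
ee_pos: [500.1, 433.4, 58.6]
orientation: [-3.141, 0.001, -0.001]
ft_force: [0.7, 0.8, 1.2]
width: 17.6
grasp_force: 30.0
```

Gripped: width 17.6 and 30 N. The fingers really are about 40 mm shorter than stated, so I'll take the bar 16 mm deeper for a firm hold and lift.

Emit:
servo_tool([
  [0.6,[0,0,0],0],
  [0.6,[0,0,0],0],
  [0.6,[0,0,0],0],
  [0.6,[0,0,-8],0],
  [0.6,[0,0,-16],0],
  [1,[0,0,-16],0],
  [1,[0,0,-16],0],
  [1,[0,0,-16],0],
  [1,[0,0,-16],0],
  [1,[0,0,-16],0],
])

```text
t: 9.75
ee_pos: [499.8, 433.0, 42.1]
orientation: [3.141, -0.001, -0.0]
ft_force: [0.5, -0.3, -2.5]
width: 17.8
grasp_force: 30.0
```

Emit:
servo_tool([
  [1,[0,0,0],0],
  [1,[0,0,0],0],
  [1,[0,0,0],0],
  [1,[0,0,0],0],
])

```text
t: 10.08
ee_pos: [499.8, 433.1, 42.2]
orientation: [-3.142, 0.001, -0.0]
ft_force: [0.0, 0.7, -1.7]
width: 17.6
grasp_force: 30.0
```

Emit:
servo_tool([
  [1,[0,0,15],0],
  [1,[0,0,40],0],
  [1,[0,0,80],0],
  [1,[0,0,100],0],
  [1,[0,0,100],0],
  [1,[0,0,100],0],
])

```text
t: 10.58
ee_pos: [500.6, 433.7, 144.4]
orientation: [-3.139, 0.001, -0.004]
ft_force: [-0.2, -0.7, -3.5]
width: 17.9
grasp_force: 30.0
```

```bash
python3 - <<'E'
from h import *
from crop import *
np.set_printoptions(precision=3,suppress=True)
o,b=snap("wrist","w6.png");print(o["ee_pos"],o["width"],o["orientation"]); _,s=snap("scene","s6.png");_,t=snap("top","t6.png")
cv2.imwrite("pics/c8.png",paste(800,600,[(crop(b,220,80,400,330,2,20),0,0),(crop(s,390,310,500,410,4),360,0),(crop(t,85,225,165,300,2),360,410)]))
E
```

```text
[500.624 433.7   144.379] 17.866091070450885 [-3.139  0.001 -0.004]
```

View pics/c8.png

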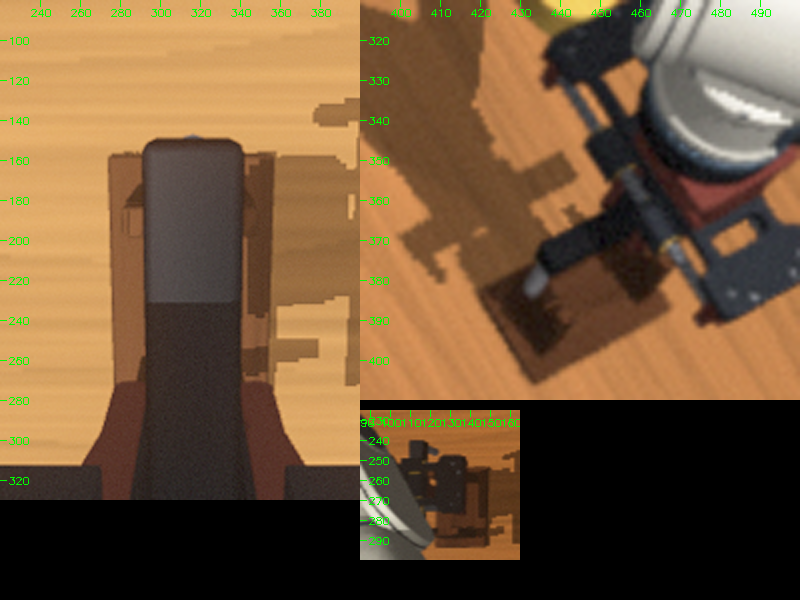

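The hook is held, the bar being 43 mm above the TCP and the prong 60 mm ahead. Next: over the hole and down.

Emit:
servo_tool([
  [1,[99.5,-262.5,0],0],
  [1,[99.5,-262.5,0],0],
  [1,[99.5,-262.5,0],0],
  [1,[99.5,-262.5,0],0],
  [1,[99.5,-262.5,0],0],
  [1,[99.5,-262.5,0],0],
  [1,[99.5,-262.5,0],0],
  [1,[99.5,-262.5,0],0],
  [1,[99.5,-262.5,-20],0],
  [1,[99.5,-262.5,-20],0],
])

```text
t: 11.57
ee_pos: [596.7, 169.4, 118.1]
orientation: [3.14, -0.003, -0.011]
ft_force: [-1.0, -0.2, -3.3]
width: 17.6
grasp_force: 30.0
```

Emit:
servo_tool([
  [1,[0,0,-20],0],
  [1,[0,0,-40],0],
  [1,[0,0,-60],0],
  [1,[0,0,-80],0],
  [1,[0,0,-80],0],
  [1,[0,0,-80],0],
])

```text
t: 12.07
ee_pos: [597.6, 170.9, 40.8]
orientation: [3.141, 0.001, -0.006]
ft_force: [0.1, 0.9, -1.7]
width: 18.1
grasp_force: 30.0
```

```bash
python3 - <<'E'
from h import *
from crop import *
o,b=snap("wrist","w7.png");print(o["ee_pos"],o["ft_force"])
_,t=snap("top","t7.png")
cv2.imwrite("pics/c9.png",paste(600,400,[(cv2.resize(b[20:260,180:460],(420,360)),0,0),(crop(t,195,180,255,260,3),420,0)]))
E
```

```text
[597.64193009 170.93917333  40.82172522] [ 0.10138687  0.94143776 -1.70044546]
```

View pics/c9.png

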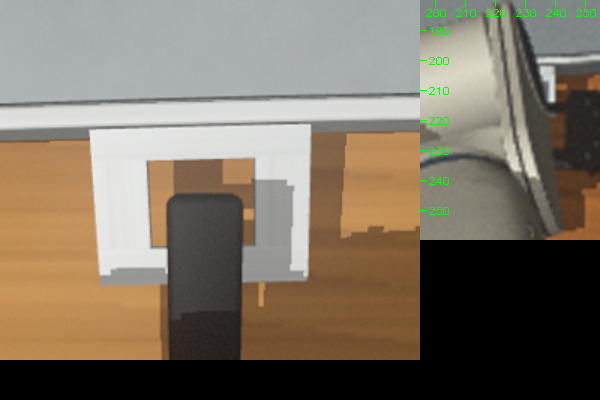

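The bar sits centred over the hole (image columns 168–242 within 148–255), with the prong down in it. Pulling now.

Emit:
servo_tool([
  [1,[-10,0,0],0],
  [1,[-25,-1,0],0],
  [1,[-42,-1,0],0],
  [1,[-60,-1.5,0],0],
  [1,[-78,-2,0],0],
  [1,[-95,-2.5,0],0],
  [1,[-110,-3,0],0],
  [1,[-125,-3,0],0],
  [1,[-135,-3,0],0],
  [1,[-145,-3.5,0],0],
])

```text
t: 13.0
ee_pos: [455.1, 167.6, 43.6]
orientation: [-3.14, 0.0, -0.006]
ft_force: [3.6, 0.3, -0.1]
width: 17.5
grasp_force: 30.0
```

Emit:
servo_tool([
  [1,[-6,0,0],0],
  [1,[-12,0,0],0],
  [1,[-18,-0.5,0],0],
  [1,[-24,-0.5,0],0],
  [1,[-30,-1,0],0],
  [1,[-34,-1,0],0],
  [1,[-34,-1,0],0],
  [1,[-34,-1,0],0],
])

```text
t: 13.67
ee_pos: [419.0, 165.7, 41.8]
orientation: [3.141, -0.001, -0.004]
ft_force: [0.1, 1.0, -2.6]
width: 18.0
grasp_force: 30.0
```

```bash
python3 - <<'E'
from h import *
from crop import *
import pickle
o,b=snap("wrist","w8.png");pickle.dump(o,open("o8.pkl","wb"));print(o["ee_pos"],o["ft_force"])
_,t=snap("top","t8.png");_,s=snap("scene","s8.png")
cv2.imwrite("pics/c10.png",paste(800,600,[(cv2.resize(b,(400,300)),0,0),(crop(t,165,110,290,290,2),400,0),(crop(s,230,270,430,410,2),0,310)]))
E
```

```text
[418.98304184 165.65019767  41.78231437] [ 0.09708778  0.99387518 -2.63017411]
```

View pics/c10.png

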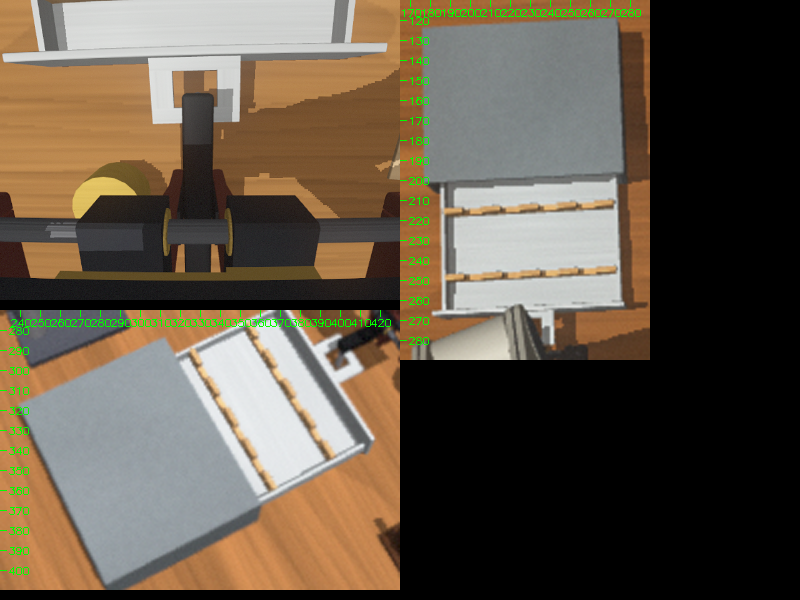

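The tray is out about 174 mm: ribs at rows 212–249 in the top view, the bar still at the same place in the grip. Now the hook goes back to its rest.

Emit:
servo_tool([
  [1,[3,0,0],0],
  [1,[3,0,40],0],
  [1,[3,0,80],0],
  [1,[3,0,100],0],
  [1,[40,133,100],0],
  [1,[79.5,267,100],0],
  [1,[79.5,267,100],0],
  [1,[79.5,267,100],0],
  [1,[79.5,267,100],0],
  [1,[79.5,267,100],0],
])

```text
t: 14.65
ee_pos: [492.3, 408.2, 141.8]
orientation: [3.141, -0.001, -0.001]
ft_force: [1.5, 0.6, -2.6]
width: 17.8
grasp_force: 30.0
```

Emit:
servo_tool([
  [1,[0,0,0],0],
  [1,[0,0,0],0],
  [1,[0,0,0],0],
  [1,[0,0,0],0],
  [1,[0,0,-35],0],
  [1,[0,0,-60],0],
  [1,[0,0,-75],0],
  [1,[0,0,-80],0],
  [1,[0,0,-80],0],
  [1,[0,0,-80],0],
])

```text
t: 15.48
ee_pos: [492.7, 406.0, 63.0]
orientation: [-3.141, 0.002, -0.001]
ft_force: [0.0, 0.7, -2.3]
width: 18.0
grasp_force: 30.0
```

Not all of the last shift was reached: 7 mm in x and 27 mm in y are missing. I'll raise, correct, then lower.

Emit:
servo_tool([
  [1,[0,0,30],0],
  [1,[7,27,30],0],
  [1,[7,27,30],0],
  [1,[7,27,30],0],
  [1,[7,27,30],0],
])

```text
t: 15.9
ee_pos: [499.1, 433.2, 93.0]
orientation: [-3.141, 0.001, -0.001]
ft_force: [0.1, -0.5, -2.2]
width: 18.0
grasp_force: 30.0
```

Emit:
servo_tool([
  [1,[0.5,0,-25],0],
  [1,[0.5,0,-40],0],
  [1,[0.5,0,-45],0],
  [1,[0.5,0,-49],0],
  [1,[0.5,0,-50.5],0],
  [1,[0.5,0,-50.5],0],
  [1,[0.5,0,-50.5],0],
])

```text
t: 16.48
ee_pos: [499.8, 433.2, 41.9]
orientation: [3.142, -0.001, 0.0]
ft_force: [0.2, 0.3, -2.8]
width: 17.7
grasp_force: 30.0
```

Emit:
servo_tool([
  [0.4,[0,0,0],0],
  [0.4,[0,0,0],0],
  [0.4,[0,0,0],0],
  [0.4,[0,0,0],0],
  [0.4,[0,0,0],0],
  [0.4,[0,0,0],0],
  [0.4,[0,0,40],0],
  [0.4,[0,0,80],0],
  [0.4,[0,0,120],0],
  [0.4,[0,0,120],0],
])

```text
t: 17.32
ee_pos: [503.6, 436.7, 170.4]
orientation: [-3.133, 0.001, -0.016]
ft_force: [0.7, 1.4, 1.1]
width: 53.3
grasp_force: 0.0
```

```bash
python3 - <<'E'
from h import *
o,b=snap("wrist","w9.png");print(o["ee_pos"],o["width"])
c=cam("wrist",o); print(proj(c,[[566,442,95],[566,424,95],[434,442,95],[434,424,95]]))
g=b.max(2).astype(int)
def scan(v,lo): return ''.join('#' if x<75 else '.' for x in v)
for r in (150,170,200,240,290): print(r,scan(g[r,270:360],0))
print('col',scan(g[120:330,int(proj(c,[[500,433,95]])[0,0])],0))
E
```

```text
[503.59773178 436.69301621 170.35281873] 53.264484013491206
[[307.89460502 148.66561864]
 [334.51512841 148.68065968]
 [308.82438994 325.62984042]
 [332.35149035 325.70957461]]
150 .........................................#######################..........................
170 ........................................##########################.......#.........##..#..
200 ........................................#########################..........##.##.##.###...
240 ........................................#########################.........#..#####........
290 .........................................######################...#.......................
col .............................################################################################################################################################################################################.....
```

The hook is back on the rest, level and within 1–2 mm. Now I'll look at the tray from above.

Emit:
servo_tool([
  [0.4,[60,-267,88],0],
  [0.4,[60,-267,88],0],
  [0.4,[60,-267,88],0],
  [0.4,[60,-267,88],0],
  [0.4,[60,-267,88],0],
  [0.4,[60,-267,88],0],
  [0.4,[60,-267,88],0],
  [0.4,[60,-267,88],0],
  [0.4,[60,-267,88],0],
  [0.4,[60,-267,88],0],
])

```text
t: 18.2
ee_pos: [559.0, 166.5, 248.5]
orientation: [3.142, -0.002, -0.003]
ft_force: [-0.1, 0.6, 0.5]
width: 52.5
grasp_force: 0.0
```

Emit:
servo_tool([
  [0.4,[0,0,0],0],
  [0.4,[0,0,0],0],
  [0.4,[0,0,0],0],
])

```text
t: 18.45
ee_pos: [559.1, 167.5, 248.9]
orientation: [3.141, 0.002, -0.002]
ft_force: [0.5, 0.4, -1.0]
width: 53.0
grasp_force: 0.0
```

```bash
python3 - <<'E'
from h import *
import pickle
o,b=snap("wrist","w10.png");pickle.dump(o,open("o10.pkl","wb"));print(o["ee_pos"],o["width"])
snap("top","t10.png")
E
```

```text
[559.10901347 167.54101036 248.90579517] 52.95611942549222
```

View pics/w10.png

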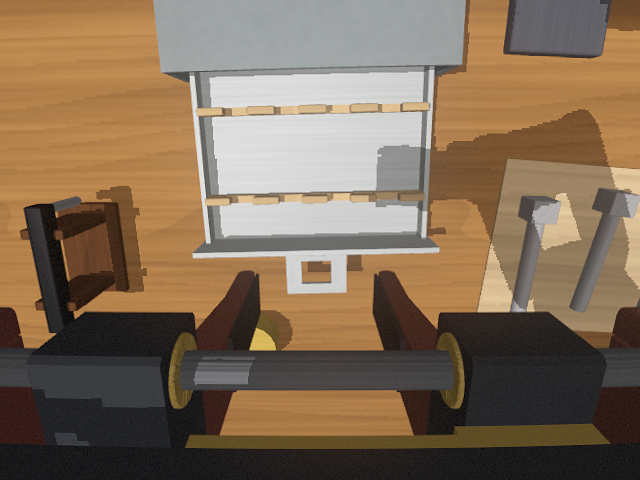

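The wrist view shows both ribs (rear row about 108, front about 199), each with four notches, and the drawer is clear. I'll extract the rib segments by colour.

```bash
python3 - <<'E'
from h import *
import pickle
np.set_printoptions(precision=1,suppress=True)
o=pickle.load(open("o10.pkl","rb"));c=cam("wrist",o)
b=cv2.imread("pics/w10.png");h=cv2.cvtColor(b,cv2.COLOR_BGR2HSV)
m=((h[...,1]>60)&(h[...,2]>190)).astype(np.uint8)
m[:85]=0;m[225:]=0;m[:,:196]=0;m[:,432:]=0
n,l,st,ce=cv2.connectedComponentsWithStats(m)
rows={0:[],1:[]}
for i in range(1,n):
    if st[i,4]>60:
        x0,y0,w,hh,a=st[i]; p0,p1=atz(c,(x0,ce[i][1]),39)[:2],atz(c,(x0+w,ce[i][1]),39)[:2]
        print(st[i],atz(c,ce[i],39)[:2],'edges y',p0[1],p1[1])
L=[(281.7,253.5)]
print('hole/lip', [atz(c,p,54)[:2] for p in((288,293.5),(346.5,292),(286,255),(348,253))])
E
```

```text
[403 103  26   7 181] [657.3  67.5] edges y 79.9398946020524 53.860781333827475
[281 105  45   9 338] [654.1 180.3] edges y 201.60904546736896 156.73599859246923
[330 105  20   8 144] [654.3 142.8] edges y 152.7491827077024 132.7991003225773
[351 104  27   7 188] [656.  118.8] edges y 131.83757808995378 104.89275881359248
[382 104  18   8 144] [655.7  92.4] edges y 100.87565333881045 82.86317148203837
[196 107  26   9 181] [651.9 274.1] edges y 286.8770987789319 260.72516607274974
[231 106  43  10 310] [652.6 230.5] edges y 251.64916465612814 208.63020135467227
[331 193  19   8 121] [566.3 140.4] edges y 150.72967770068018 130.67200118578944
[284 194  43   9 268] [563.5 178.6] edges y 200.37444238682718 154.9258320324648
[238 196  40   8 247] [562.2 228.8] edges y 249.14708708558385 206.7501286746492
[351 196  18   6 103] [563.7 121. ] edges y 129.55014812311768 110.49542341632629
[205 199  24   7 144] [560.4 272.1] edges y 284.3918877095665 258.8127854397279
hole/lip [array([461.6, 196.9]), array([463.5, 133.2]), array([505.8, 198.2]), array([508.1, 132.6])]
```

Tray reference is about (591.4, 168.9), yaw 1.4°, tray out about 173 mm; rib spacing and lip agree. The notch places are therefore y ≈ 91, 143, 195 and 247. I'll check the board for knocks, then go over axle A.

```bash
cat > ax.py <<'E'
from h import *
# axle poses from a top picture: dark-grey shaft/head on bright plywood
def axles(fn=None,im=None):
    T=cam("top"); im=cv2.imread(fn) if fn else im
    h=cv2.cvtColor(im,cv2.COLOR_BGR2HSV); m=((h[...,1]<55)&(h[...,2]>90)).astype(np.uint8)
    m[:225]=0;m[330:]=0;m[:,:290]=0;m[:,455:]=0
    n,l,st,ce=cv2.connectedComponentsWithStats(m); out=[]
    for i in range(1,n):
        if 300<st[i,4]<1500:
            p=np.argwhere(l==i)[:,::-1].astype(float); w=np.array([atz(T,q,22)[:2] for q in p])
            c=w.mean(0); d=np.linalg.svd(w-c,full_matrices=False)[2][0]; d*=np.sign(d[0])
            s=(w-c)@d; lat=(w-c)@np.array([-d[1],d[0]]); 
            # shaft-only line for yaw
            k=s<s.max()-40; f=np.polyfit(s[k],lat[k],1); yaw=np.degrees(np.arctan2(d[1],d[0])+np.arctan(f[0]))
            u=np.array([np.cos(np.radians(yaw)),np.sin(np.radians(yaw))])
            base=c+np.array([-d[1],d[0]])*f[1]; s2=(w-base)@u
            org=base+u*((s2.max()-68)+(s2.min()+82))/2
            out.append((np.round(org,1),round(yaw,1),round(s2.max()-s2.min(),1),st[i,4]))
    return sorted(out,key=lambda a:-a[0][1])
E
python3 - <<'E'
from ax import *
for f in("top0.png","t10.png"): print(f,*axles("pics/"+f),sep="\n")
E
```

```text
top0.png
(array([494.7, -81.5]), np.float64(-0.6), np.float64(147.8), np.int32(345))
(array([ 503.7, -165.2]), np.float64(-6.4), np.float64(149.7), np.int32(365))
(array([ 487.5, -249.7]), np.float64(-5.2), np.float64(148.8), np.int32(368))
(array([ 480.1, -337. ]), np.float64(-8.3), np.float64(150.2), np.int32(374))
t10.png
(array([ 487.6, -249.7]), np.float64(-4.3), np.float64(148.2), np.int32(346))
(array([ 480.1, -337. ]), np.float64(-8.3), np.float64(150.2), np.int32(374))
```

Emit:
servo_tool([
  [0.3,[-66,-252,0],-1],
  [0.3,[-66,-252,-20],-1],
  [0.3,[-66,-252,-60],-1],
  [0.3,[-66,-252,-100],-1],
  [0.3,[-66,-252,-150],-1],
  [0.3,[-66,-252,-150],-1],
  [0.3,[-66,-252,-150],-1],
  [0.3,[-66,-252,-150],-1],
  [0.3,[-66,-252,-150],-1],
  [0.3,[-66,-252,-150],-1],
])

```text
t: 19.38
ee_pos: [493.0, -85.7, 99.0]
orientation: [-3.141, 0.031, 0.004]
ft_force: [0.0, 0.3, 0.3]
width: 61.1
grasp_force: 0.0
```

Emit:
servo_tool([
  [0.3,[0,0,0],0],
  [0.3,[0,0,0],0],
])

```text
t: 19.55
ee_pos: [495.2, -84.8, 101.0]
orientation: [3.141, -0.026, 0.004]
ft_force: [-0.4, 0.1, 0.0]
width: 61.3
grasp_force: 0.0
```

The detector agrees with my readings. Descending on axle A and closing.

Emit:
servo_tool([
  [0.3,[0,0,-40],0],
  [0.3,[0,0,-75],0],
  [0.3,[0,0,-95],0],
  [0.3,[0,0,-105],0],
  [0.3,[0,0,-112],0],
  [0.3,[0,0,-115],0],
  [0.3,[0,0,-117],0],
  [0.3,[0,0,-117],0],
])

```text
t: 20.22
ee_pos: [494.6, -85.6, -16.5]
orientation: [3.141, -0.028, 0.003]
ft_force: [-0.7, 0.0, -0.5]
width: 61.5
grasp_force: 0.0
```

Emit:
servo_tool([
  [1,[0,0,0],0],
  [1,[0,0,0],0],
  [1,[0,0,0],0],
  [1,[0,0,0],0],
  [1,[0,0,0],0],
  [1,[0,0,0],0],
  [1,[0,0,0],0],
  [1,[0,0,0],0],
  [1,[0,0,0],0],
])

```text
t: 20.97
ee_pos: [493.6, -85.4, -17.3]
orientation: [-3.141, 0.028, 0.0]
ft_force: [-0.2, 3.4, 2.6]
width: 17.2
grasp_force: 29.9
```

Axle A gripped (17.2 mm, 30 N). Lifting, turning 182.5° and moving over the first place.

Emit:
servo_tool([
  [1,[0,0,15],0],
  [1,[0,0,45],0],
  [1,[0,0,80],0],
  [1,[0,0,120],0],
  [1,[0,0,147],7],
  [1,[0,0,147],14],
  [1,[0,0,147],21],
  [1,[0,0,147],28],
  [1,[0,0,147],35],
  [1,[0,0,147],35],
])

```text
t: 21.8
ee_pos: [493.0, -85.7, 129.2]
orientation: [-3.002, -0.924, 0.002]
ft_force: [0.3, -0.4, -3.6]
width: 17.5
grasp_force: 29.8
```

Emit:
servo_tool([
  [1,[7,10,0],7],
  [1,[14,24,0],14],
  [1,[21,36,0],21],
  [1,[28,48,0],28],
  [1,[35,60,0],35],
  [1,[40,72,0],42],
  [1,[48,84,0],49],
  [1,[54,96,0],56],
  [1,[60,106,0],63],
  [1,[60,106,0],63],
])

```text
t: 22.63
ee_pos: [554.4, 21.7, 129.2]
orientation: [-2.08, -2.354, -0.0]
ft_force: [1.1, -0.3, -3.7]
width: 17.4
grasp_force: 29.8
```

Emit:
servo_tool([
  [1,[8,14,0],7],
  [1,[16,28,0],14],
  [1,[24,42,0],21],
  [1,[32,56,0],28],
  [1,[40,70,0],35],
  [1,[40,70,0],42],
  [1,[40,70,0],49],
  [1,[40,70,0],56],
  [1,[40,70,0],63],
  [1,[40,70,0],63],
])

```text
t: 23.47
ee_pos: [593.0, 89.6, 129.1]
orientation: [-0.549, -3.092, 0.001]
ft_force: [-0.7, 0.8, -3.8]
width: 17.3
grasp_force: 29.8
```

Emit:
servo_tool([
  [1,[0,0,0],7],
  [1,[0,0,0],14],
  [1,[0,0,0],21.5],
  [1,[0,0,0],21.5],
  [1,[0,0,0],21.5],
  [1,[0,0,0],21.5],
])

```text
t: 23.97
ee_pos: [593.5, 90.1, 129.5]
orientation: [0.029, -3.141, 0.0]
ft_force: [0.7, -0.4, -3.6]
width: 17.0
grasp_force: 29.8
```

```bash
cat > st.py <<'E'
from h import *
import sys
o=ctrl.get_obs();rv=o["orientation"];X=R.from_rotvec(rv).as_matrix()[:,0]
print(np.round(o["ee_pos"],1),'yaw',round(np.degrees(np.arctan2(X[1],X[0])),2),'t',o["t"],'w',round(o["width"],1),np.round(o["ft_force"],1))
E
python3 st.py
```

```text
[593.5  90.1 129.5] yaw -178.95 t 23.9667 w 17.0 [ 0.7 -0.4 -3.6]
```

Emit:
servo_tool([
  [1,[0,0.8,-35],0.3],
  [1,[0,0.8,-70],0.3],
  [1,[0,0.8,-95],0.3],
  [1,[0,0.8,-105],0.3],
  [1,[0,0.8,-112],0.3],
  [1,[0,0.8,-118],0.3],
  [1,[0,0.8,-123],0.3],
  [1,[0,0.8,-126],0.3],
  [1,[0,0.8,-127],0.3],
  [1,[0,0.8,-127],0.3],
])

```text
t: 24.8
ee_pos: [594.2, 91.2, 3.3]
orientation: [-0.048, 3.14, 0.0]
ft_force: [-0.5, 0.3, -3.2]
width: 17.5
grasp_force: 29.8
```

No rib contact, only the axle's weight. I'll set it down, open slightly, rise and start back.

Emit:
servo_tool([
  [1,[0,0,-2],0],
  [1,[0,0,-2],0],
  [0.65,[0,0,-2],0],
  [0.65,[0,0,-2],0],
  [0.65,[0,0,-2],0],
  [0.65,[0,0,-2],0],
  [0.65,[0,0,25],0],
  [0.65,[0,0,60],0],
  [0.65,[0,0,100],0],
  [0.65,[0,0,126],0],
])

```text
t: 25.63
ee_pos: [594.7, 91.3, 131.9]
orientation: [-0.048, 3.139, 0.001]
ft_force: [1.0, 0.5, 0.4]
width: 30.9
grasp_force: 0.0
```

Emit:
servo_tool([
  [0.5,[-8,-23,0],-7],
  [0.3,[-16,-46,0],-14],
  [0.3,[-24,-70,0],-21],
  [0.3,[-32,-92,0],-28],
  [0.3,[-40,-116,0],-35],
  [0.3,[-48,-140,0],-42],
  [0.3,[-56,-160,0],-49],
  [0.3,[-64,-184,0],-56],
  [0.3,[-72,-204,0],-63],
  [0.3,[-72,-204,0],-63],
])

```text
t: 26.47
ee_pos: [520.4, -115.4, 128.8]
orientation: [-1.611, -2.697, 0.001]
ft_force: [-0.3, 0.1, 0.7]
width: 61.6
grasp_force: 0.0
```

```bash
python3 st.py; python3 - <<'E'
from ax import *
_,im=snap("top","t11.png"); print(*axles(im=im),sep="\n")
# placed axle: compare projected corners with grey mask in top & wrist later
E
```

```text
[ 520.4 -115.4  128.8] yaw 118.3 t 26.4667 w 61.6 [-0.3  0.1  0.7]
```

Emit:
servo_tool([
  [0.3,[-5,-15,0],-7],
  [0.3,[-10,-25,0],-14],
  [0.3,[-19,-40,0],-21],
  [0.3,[-19,-53,0],-28],
  [0.3,[-19,-53,0],-35],
  [0.3,[-19,-53,0],-42],
  [0.3,[-19,-53,0],-49],
  [0.3,[-19,-53,0],-56],
  [0.3,[-19,-53,0],-63],
  [0.3,[-19,-53,0],-63],
])

```text
t: 27.35
ee_pos: [503.3, -164.9, 128.8]
orientation: [2.778, 1.468, 0.001]
ft_force: [-0.3, -0.1, -0.4]
width: 61.4
grasp_force: 0.0
```

Emit:
servo_tool([
  [0.3,[0,0,0],-7],
  [0.3,[0,0,0],-14],
  [0.3,[0,0,0],-21],
  [0.3,[0,0,0],-28],
  [0.3,[0,0,0],-35],
  [0.3,[0,0,0],-42],
  [0.3,[0,0,0],-49],
  [0.3,[0,0,0],-56],
  [0.3,[0,0,0],-61.5],
  [0.3,[0,0,0],-61.5],
])

```text
t: 28.18
ee_pos: [503.1, -165.1, 128.7]
orientation: [-3.138, 0.153, -0.0]
ft_force: [-0.5, -0.1, 1.0]
width: 61.6
grasp_force: 0.0
```

```bash
python3 st.py; python3 - <<'E'
from ax import *
_,im=snap("top","t12.png"); print(*axles(im=im),sep="\n")
T=cam("top")
# placed axle check
for nm,x in(('head',-55),('mid',0),('end',-82+164)):
    print(nm,proj(T,[[593.3+x,90.9+x*.0244,43]]))
cv2.imwrite("pics/p1.png",cv2.resize(im[180:280,170:300],None,fx=4,fy=4))
E
```

```text
[ 503.1 -165.1  128.7] yaw -5.58 t 28.1833 w 61.6 [-0.5 -0.1  1. ]

head [[259.16829656 254.1244586 ]]
mid [[258.46946025 234.07000473]]
end [[257.44598328 204.6033389 ]]
```

```bash
cat > wb.py <<'E'
from h import *
import sys
# find axle heads visible on the board in the wrist view -> world at z=35
o,b=snap("wrist","wb_%d.png"%int(ctrl.get_obs()["t"]*100)); c=cam("wrist",o)
h=cv2.cvtColor(b,cv2.COLOR_BGR2HSV); m=((h[...,1]<60)&(h[...,2]>70)).astype(np.uint8); m[330:]=0
n,l,st,ce=cv2.connectedComponentsWithStats(m)
for i in range(1,n):
    if st[i,4]>250:
        ys,xs=np.where(l==i); k=ys<ys.min()+0.12*(ys.max()-ys.min())
        print(st[i],'top edge',np.round(atz(c,(xs[k].mean(),ys.min()),35)[:2],1),'centroid z20',np.round(atz(c,ce[i],20)[:2],1))
for a in sys.argv[1:]:
    x,y,t=map(float,a.split(',')); u=np.array([np.cos(np.radians(t)),np.sin(np.radians(t))])
    print('pred head far-edge',np.round(proj(c,[[x+68*u[0],y+68*u[1],35]]),0),'origin',np.round(proj(c,[[x,y,25]]),0))
E
python3 wb.py 503.0,-166.5,-6.4 487,-251,-5
```

```text
[   0    0   73  258 8693] top edge [683.3  29.4] centroid z20 [577.5  56.7]
[ 299  138   42  182 4546] top edge [ 570.9 -175.1] centroid z20 [ 511.4 -168.6]
[ 501  148   76  164 4334] top edge [ 549.1 -343.7] centroid z20 [ 491.1 -342.9]
[ 406  150   51  155 4057] top edge [ 555.3 -254.4] centroid z20 [ 508.5 -254.7]
pred head far-edge [[318. 139.]] origin [[317. 227.]]
pred head far-edge [[434. 150.]] origin [[424. 237.]]
```

Axle B is where expected. Picking it.

Emit:
servo_tool([
  [0.3,[0,-1.5,-40],0],
  [0.3,[0,-1.5,-80],0],
  [0.3,[0,-1.5,-110],0],
  [0.3,[0,-1.5,-130],0],
  [0.3,[0,-1.5,-140],0],
  [0.3,[0,-1.5,-144],0],
  [0.3,[0,-1.5,-146],0],
  [0.6,[0,-1.5,-146],0],
  [1,[0,-1.5,-146],0],
  [1,[0,-1.5,-146],0],
])

```text
t: 29.12
ee_pos: [503.7, -167.7, -16.1]
orientation: [3.137, -0.156, 0.003]
ft_force: [0.7, 0.2, 0.3]
width: 45.0
grasp_force: 0.0
```

Emit:
servo_tool([
  [1,[0,0,0],0],
  [1,[0,0,0],0],
  [1,[0,0,0],0],
  [1,[0,0,0],0],
  [1,[0,0,0],0],
  [1,[0,0,0],0],
])

```text
t: 29.62
ee_pos: [502.8, -167.4, -17.1]
orientation: [3.138, -0.157, 0.0]
ft_force: [-1.2, 0.1, 4.7]
width: 17.3
grasp_force: 30.0
```

Emit:
servo_tool([
  [1,[0,0,15],0],
  [1,[0,0,45],0],
  [1,[0,0,80],0],
  [1,[0,0,120],0],
  [1,[0,0,147],7],
  [1,[0,0,147],14],
  [1,[0,0,147],21],
  [1,[0,0,147],28],
  [1,[0,0,147],35],
  [1,[0,0,147],35],
])

```text
t: 30.45
ee_pos: [501.7, -167.0, 128.9]
orientation: [-3.037, -0.8, 0.003]
ft_force: [-0.3, -0.1, -5.3]
width: 17.5
grasp_force: 30.0
```

Emit:
servo_tool([
  [1,[5,15,0],7],
  [1,[10,33,0],14],
  [1,[15,50,0],21],
  [1,[20,68,0],28],
  [1,[25,86,0],35],
  [1,[30,105,0],42],
  [1,[36,125,0],49],
  [1,[42,145,0],56],
  [1,[45,160,0],63],
  [1,[45,160,0],63],
])

```text
t: 31.28
ee_pos: [547.7, -4.9, 129.0]
orientation: [-2.172, -2.268, 0.0]
ft_force: [0.4, -0.4, -4.3]
width: 17.2
grasp_force: 30.0
```

Emit:
servo_tool([
  [1,[6,20,0],7],
  [1,[12,40,0],14],
  [1,[18,60,0],21],
  [1,[24,80,0],28],
  [1,[30,100,0],35],
  [1,[36,120,0],42],
  [1,[41,140,0],49],
  [1,[44.5,150,0],56],
  [1,[44.5,150,0],63],
  [1,[44.5,150,0],63],
])

```text
t: 32.12
ee_pos: [591.7, 142.7, 128.9]
orientation: [-0.672, -3.068, 0.001]
ft_force: [-0.0, -0.3, -4.3]
width: 17.4
grasp_force: 30.0
```

Emit:
servo_tool([
  [1,[0,0,0],7],
  [1,[0,0,0],14],
  [1,[0,0,0],21],
  [1,[0,0,0],26],
  [1,[0,0,0],26],
  [1,[0,0,0],26],
  [1,[0,0,0],26],
])

```text
t: 32.7
ee_pos: [591.9, 142.1, 129.4]
orientation: [0.025, -3.141, 0.0]
ft_force: [0.1, -0.6, -4.6]
width: 17.1
grasp_force: 30.0
```

```bash
python3 st.py; python3 - <<'E'
from ax import *
o=ctrl.get_obs();im=ctrl.get_image("scene");cv2.imwrite("pics/s13.png",im)
w=ctrl.get_image("wrist");cv2.imwrite("pics/w13.png",w);c=cam("wrist",o)
S=cam("scene")
for x in(-68,-42,0,82): print(x,'wrist',np.round(proj(c,[[593.3+x,90.9+x*.0244,43]]),0),'scene',np.round(proj(S,[[593.3+x,90.9+x*.0244,43]]),0))
E
```

```text
[591.9 142.1 129.4] yaw -179.1 t 32.7 w 17.1 [ 0.1 -0.6 -4.6]
-68 wrist [[243. 139.]] scene [[372. 279.]]
-42 wrist [[245. 177.]] scene [[365. 283.]]
0 wrist [[248. 233.]] scene [[352. 289.]]
82 wrist [[254. 332.]] scene [[326. 302.]]
```

```bash
python3 - <<'E'
import cv2
w=cv2.imread("pics/w13.png");h=cv2.cvtColor(w,cv2.COLOR_BGR2HSV)
for r in range(120,300,10): print(r,' '.join('%3d'%v for v in w[r,210:286:3].mean(1)), ' S',h[r,230],h[r,248])
E
```

```text
120 206 206 206 206 205 206 206 207 205 205 208 207 206 207 208 206 207 207 207 208 209 208 209 210 209 209  S [  0   2 208] [ 40   4 209]
130 140 138 141 136 140 140 138 139 140 138 139 141 142 141 142 142 141 139 141 140 139 140 141 141 141 140  S [ 10   5 142] [ 30   2 142]
140 206 207 208 195 174 150 151 130 134 137 124 123 127 130 132 141 149 126 102 169 207 207 208 207 209 202  S [ 20   6 132] [  0   8 132]
150 196 141 137 122 114 112 118 120 117 121 119 120 117 124 125 119 123 108  73 131 205 197 159 178 177 180  S [176  15 122] [ 10  12 125]
160 140 140 139 139 115 116 121 117 118 119 117 120 120 120 122 122 118 118  74 107 206 209 156 180 178 175  S [174  10 124] [  6  11 120]
170 139 140 140 142 112 118 119 116 116 123 119 115 120 117 118 118 120 117  73  79 210 209 148 177 175 175  S [173   9 119] [  0   4 121]
180 141 142 141 143 141 142 142 144 137 109 116 122 115 113 106  97 103 210 208 210 210 212 140 177 174 176  S [ 60   4 145] [ 15   4 117]
190 164 162 163 166 167 169 169  86  74 102 116 117 116 113 105  96 130 126 133 173 174 175 135 176 177 176  S [ 17 101 197] [ 
[... 701 characters left out ...]
 120]
250  86 141 140 139 139 141 138 137 140 139 112 111 121 119 114 106  96  79 140 137 136 138 140 141 138 140  S [ 30   4 140] [  0   6 121]
260  78 139 137 138 136 136 136 137 136 138 131 110 122 118 116 108 101  82 141 140 138 137 137 139 139 138  S [ 30   4 138] [ 15   8 123]
270  78 143 141 142 141 141 141 139 141 140 136 109 120 119 116 110 101  86 124 143 142 142 143 147 114 101  S [ 30   2 141] [173   8 123]
280 117 157 207 206 208 208 209 133 139 141 141 102 114 122 115 109 103  85 137 208 209 209  41  53  52  53  S [ 70   4 204] [ 12  10 122]
290 118 119 193 192 191 191 193 127 133 132 133 108 116 120 116 111 102 114 111 175 175  51  59  53  53  51  S [ 30   8 190] [  0   4 120]
```

Emit:
servo_tool([
  [1,[0,0.8,-35],0.5],
  [1,[0,0.8,-70],0.5],
  [1,[0,0.8,-95],0.5],
  [1,[0,0.8,-105],0.5],
  [1,[0,0.8,-112],0.5],
  [1,[0,0.8,-118],0.5],
  [1,[0,0.8,-123],0.5],
  [1,[0,0.8,-126],0.5],
  [1,[0,0.8,-127.5],0.5],
  [1,[0,0.8,-127.5],0.5],
])

```text
t: 33.63
ee_pos: [592.7, 143.6, 2.7]
orientation: [-0.048, 3.14, 0.0]
ft_force: [-0.8, -0.0, -4.1]
width: 17.3
grasp_force: 30.0
```

Axle A is seen well seated (head rows 143–177, shaft across the ribs). Releasing B, then going to C.

Emit:
servo_tool([
  [1,[0,0,-1.5],0],
  [1,[0,0,-1.5],0],
  [0.65,[0,0,-1.5],0],
  [0.65,[0,0,-1.5],0],
  [0.65,[0,0,-1.5],0],
  [0.65,[0,0,-1.5],0],
  [0.65,[0,0,25],0],
  [0.65,[0,0,60],0],
  [0.65,[0,0,100],0],
  [0.65,[0,0,126],0],
])

```text
t: 34.47
ee_pos: [593.3, 143.7, 131.5]
orientation: [-0.048, 3.138, 0.001]
ft_force: [0.5, 0.3, 0.3]
width: 30.8
grasp_force: 0.0
```

Emit:
servo_tool([
  [0.5,[-6,-23,0],-7],
  [0.3,[-12,-46,0],-14],
  [0.3,[-18,-70,0],-21],
  [0.3,[-24,-92,0],-28],
  [0.3,[-30,-116,0],-35],
  [0.3,[-36,-140,0],-42],
  [0.3,[-42,-160,0],-49],
  [0.3,[-50,-184,0],-56],
  [0.3,[-56,-205,0],-63],
  [0.3,[-56,-205,0],-63],
])

```text
t: 35.3
ee_pos: [535.2, -64.2, 128.4]
orientation: [1.611, 2.697, -0.001]
ft_force: [0.3, -0.3, 0.6]
width: 61.3
grasp_force: 0.0
```

Emit:
servo_tool([
  [0.3,[-6,-23,0],-7],
  [0.3,[-12,-46,0],-14],
  [0.3,[-18,-70,0],-21],
  [0.3,[-24,-92,0],-28],
  [0.3,[-30,-116,0],-35],
  [0.3,[-36,-140,0],-42],
  [0.3,[-42,-160,0],-49],
  [0.3,[-50,-180,0],-56],
  [0.3,[-50,-189,0],-63],
  [0.3,[-50,-189,0],-63],
])

```text
t: 36.13
ee_pos: [486.6, -251.9, 128.5]
orientation: [2.779, 1.463, 0.001]
ft_force: [0.4, 0.9, 0.6]
width: 61.6
grasp_force: 0.0
```

Emit:
servo_tool([
  [0.3,[0,0,0],-7],
  [0.3,[0,0,0],-14],
  [0.3,[0,0,0],-21],
  [0.3,[0,0,0],-28],
  [0.3,[0,0,0],-35],
  [0.3,[0,0,0],-42],
  [0.3,[0,0,0],-49],
  [0.3,[0,0,0],-56],
  [0.3,[0,0,0],-60],
  [0.3,[0,0,0],-60],
])

```text
t: 36.97
ee_pos: [486.7, -249.3, 128.3]
orientation: [-3.139, 0.11, -0.0]
ft_force: [-0.1, -0.2, 0.9]
width: 61.3
grasp_force: 0.0
```

```bash
python3 st.py; python3 wb.py 486.5,-251,-5 479.5,-338,-8
```

```text
[ 486.7 -249.3  128.3] yaw -4.03 t 36.9667 w 61.3 [-0.1 -0.2  0.9]
[ 480  117   88  183 4555] top edge [ 559.1 -419.2] centroid z20 [ 499.1 -413.5]
[ 300  139   42  182 4561] top edge [ 554.1 -258.2] centroid z20 [ 494.3 -253. ]
pred head far-edge [[319. 139.]] origin [[317. 228.]]
pred head far-edge [[445. 141.]] origin [[427. 229.]]
```

Axle D has been knocked towards the vise; C is untouched. I'll finish C first.

Emit:
servo_tool([
  [0.3,[0,-2,-40],-0.8],
  [0.3,[0,-2,-80],-0.8],
  [0.3,[0,-2,-110],-0.8],
  [0.3,[0,-2,-130],-0.8],
  [0.3,[0,-2,-140],-0.8],
  [0.3,[0,-2,-144],-0.8],
  [0.3,[0,-2,-146],-0.8],
  [0.6,[0,-2,-146],-0.8],
  [1,[0,-2,-146],-0.8],
  [1,[0,-2,-146],-0.8],
])

```text
t: 37.85
ee_pos: [487.1, -253.0, -16.5]
orientation: [3.138, -0.137, 0.003]
ft_force: [-0.6, 0.2, 0.3]
width: 45.0
grasp_force: 0.0
```

Emit:
servo_tool([
  [1,[0,0,0],0],
  [1,[0,0,0],0],
  [1,[0,0,0],0],
  [1,[0,0,0],0],
  [1,[0,0,0],0],
  [1,[0,0,0],0],
])

```text
t: 38.35
ee_pos: [486.2, -252.4, -17.6]
orientation: [-3.139, 0.138, -0.0]
ft_force: [-0.6, 1.9, 5.6]
width: 17.4
grasp_force: 30.0
```

Emit:
servo_tool([
  [1,[0,0,15],0],
  [1,[0,0,45],0],
  [1,[0,0,80],0],
  [1,[0,0,120],0],
  [1,[0,0,147],7],
  [1,[0,0,147],14],
  [1,[0,0,147],21],
  [1,[0,0,147],28],
  [1,[0,0,147],35],
  [1,[0,0,147],35],
])

```text
t: 39.18
ee_pos: [485.5, -252.2, 128.5]
orientation: [-3.032, -0.819, 0.002]
ft_force: [0.3, 0.0, -4.6]
width: 17.2
grasp_force: 30.0
```

Emit:
servo_tool([
  [1,[5,15,0],7],
  [1,[9,33,0],14],
  [1,[13,50,0],21],
  [1,[17,68,0],28],
  [1,[21,86,0],35],
  [1,[26,105,0],42],
  [1,[31,125,0],49],
  [1,[36,140,0],56],
  [1,[37,150,0],63],
  [1,[37,150,0],63],
])

```text
t: 40.02
ee_pos: [522.9, -100.8, 128.6]
orientation: [-2.159, -2.28, 0.001]
ft_force: [-0.6, 0.3, -3.5]
width: 17.1
grasp_force: 30.0
```

Emit:
servo_tool([
  [1,[5,15,0],7],
  [1,[9,33,0],14],
  [1,[13,50,0],21],
  [1,[17,68,0],28],
  [1,[21,86,0],35],
  [1,[26,105,0],42],
  [1,[31,125,0],49],
  [1,[36,140,0],56],
  [1,[37,150,0],63],
  [1,[37,150,0],63],
])

```text
t: 40.85
ee_pos: [560.3, 48.4, 128.8]
orientation: [-0.655, -3.072, -0.0]
ft_force: [-0.3, 0.4, -3.1]
width: 17.3
grasp_force: 30.0
```

Emit:
servo_tool([
  [1,[6,30,0],7],
  [1,[12,60,0],14],
  [1,[18,90,0],20],
  [1,[24,120,0],25],
  [1,[30.3,147,0],25],
  [1,[30.3,147,0],25],
  [1,[30.3,147,0],25],
  [1,[30.3,147,0],25],
])

```text
t: 41.52
ee_pos: [589.9, 193.1, 128.6]
orientation: [0.019, -3.14, 0.001]
ft_force: [0.2, 0.2, -3.6]
width: 17.4
grasp_force: 30.0
```

```bash
python3 st.py; python3 - <<'E'
from h import *
from crop import *
o=ctrl.get_obs();_,t=snap("top","t14.png");_,s=snap("scene","s14.png");snap("wrist","w14.png")
cv2.imwrite("pics/c11.png",paste(800,600,[(crop(t,380,225,520,315,4),0,0),(crop(s,255,100,345,205,4),0,370),(cv2.resize(cv2.imread("pics/w14.png")[60:360,150:450],(230,230)),565,0),(crop(s,255,100,345,205,4)[190:],370,370)]))
E
```

```text
[589.9 193.1 128.6] yaw -179.32 t 41.5167 w 17.4 [ 0.2  0.2 -3.6]
```

View pics/c11.png

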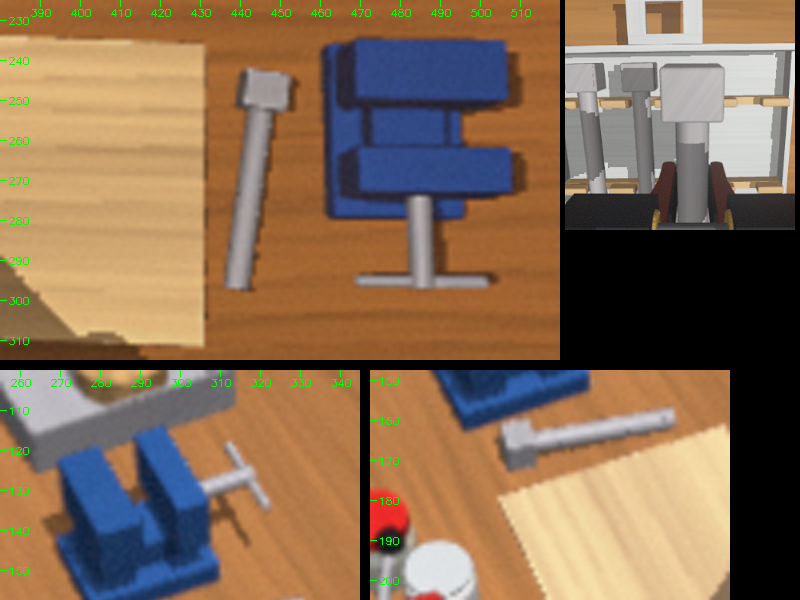

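The last picture shows axle D off the board, flat on the table beside the vise: head top at (447,247.5), plain end at (439.5,297.5) in the top view. C is over its place, A and B lie in theirs. I'll set C down and compute clearances to the vise.

Emit:
servo_tool([
  [1,[0.7,1.7,-35],0.7],
  [1,[0.7,1.7,-70],0.7],
  [1,[0.7,1.7,-95],0.7],
  [1,[0.7,1.7,-105],0.7],
  [1,[0.7,1.7,-112],0.7],
  [1,[0.7,1.7,-118],0.7],
  [1,[0.7,1.7,-122],0.7],
  [1,[0.7,1.7,-125],0.7],
  [1,[0.7,1.7,-126.5],0.7],
  [1,[0.7,1.7,-126.5],0.7],
])

```text
t: 42.5
ee_pos: [591.6, 196.4, 3.3]
orientation: [-0.046, 3.14, 0.0]
ft_force: [0.4, -0.4, -3.6]
width: 17.4
grasp_force: 30.0
```

```bash
python3 st.py; python3 - <<'E'
from h import *
np.set_printoptions(precision=1,suppress=True)
T,S=cam("top"),cam("scene")
t=lambda x,y:(380+x/4,225+y/4); s1=lambda x,y:(255+x/4,100+(y-370)/4); s2=lambda x,y:(255+(x-370)/4,100+(y-370+190)/4)
print('head',tri([(T,t(268,89)),(S,s2(517,432))]),'end',tri([(T,t(238,290)),(S,s2(672,417))]))
print('top only head z30',atz(T,t(268,89),30),'end z9',atz(T,t(238,290),9))
print('bar+y',tri([(T,t(357,281)),(S,s1(268,508))]),'bar-y',tri([(T,t(490,281)),(S,s1(230,443))]))
print('front jaw FL corner z110',atz(T,t(360,192),110),'rear jaw L',atz(T,t(358,45),110),'RL front',atz(T,t(356,98),110),'base left z15',atz(T,t(328,217),15),atz(T,t(323,50),15))
E
```

```text
[591.6 196.4   3.3] yaw -178.34 t 42.5 w 17.4 [ 0.4 -0.4 -3.6]
head (array([ 545.3, -422.9,   30.1]), [np.float64(0.7256161828247248), np.float64(0.7256161828246935)]) end (array([ 410.3, -399. ,    5.8]), [np.float64(0.5143108443014358), np.float64(0.5143108443013138)])
top only head z30 [ 544.7 -422.4   30. ] end z9 [ 409.8 -398.     9. ]
bar+y (array([ 411.4, -464. ,   67.9]), [np.float64(0.10687975592444272), np.float64(0.10687975592455154)]) bar-y (array([ 407.7, -549.8,   69.6]), [np.float64(1.4176830566653496), np.float64(1.417683056665231)])
front jaw FL corner z110 [ 466.3 -458.6  110. ] rear jaw L [ 561.7 -464.1  110. ] RL front [ 527.1 -460.4  110. ] base left z15 [ 457.4 -461.2   15. ] [ 572.7 -465.7   15. ]
```

D's origin is at about (491, −413), yaw −10°. Gripping there would bring the hand's body against the vise jaws (x > 466). Plan: take D near its plain end, pull it 75 mm back along its own axis, then regrip at the balance point. First, release C and travel.

Emit:
servo_tool([
  [1,[0,0,-2],0],
  [1,[0,0,-2],0],
  [0.65,[0,0,-2],0],
  [0.65,[0,0,-2],0],
  [0.65,[0,0,-2],0],
  [0.65,[0,0,-2],0],
  [0.65,[0,0,25],0],
  [0.65,[0,0,60],0],
  [0.65,[0,0,100],0],
  [0.65,[0,0,126],0],
])

```text
t: 43.33
ee_pos: [592.3, 196.5, 132.0]
orientation: [-0.046, 3.138, 0.001]
ft_force: [0.4, -0.0, 0.1]
width: 31.0
grasp_force: 0.0
```

Emit:
servo_tool([
  [0.5,[-6,-23,0],-7],
  [0.3,[-12,-46,0],-14],
  [0.3,[-18,-70,0],-21],
  [0.3,[-24,-92,0],-28],
  [0.3,[-30,-116,0],-35],
  [0.3,[-36,-140,0],-42],
  [0.3,[-42,-160,0],-49],
  [0.3,[-50,-184,0],-56],
  [0.3,[-57,-199,0],-63],
  [0.3,[-57,-199,0],-63],
])

```text
t: 44.17
ee_pos: [532.8, -5.0, 128.7]
orientation: [-1.612, -2.696, 0.001]
ft_force: [-0.6, -0.4, -1.1]
width: 61.3
grasp_force: 0.0
```

Emit:
servo_tool([
  [0.3,[-6,-23,0],-7],
  [0.3,[-12,-46,0],-14],
  [0.3,[-18,-70,0],-21],
  [0.3,[-24,-92,0],-28],
  [0.3,[-30,-116,0],-35],
  [0.3,[-36,-140,0],-42],
  [0.3,[-42,-160,0],-49],
  [0.3,[-50,-184,0],-56],
  [0.3,[-57,-199,0],-63],
  [0.3,[-57,-199,0],-63],
])

```text
t: 45.0
ee_pos: [477.0, -203.6, 128.9]
orientation: [2.781, 1.46, 0.0]
ft_force: [-0.9, -0.1, 0.1]
width: 60.9
grasp_force: 0.0
```

Emit:
servo_tool([
  [0.3,[-6,-23,0],-7],
  [0.3,[-12,-46,0],-14],
  [0.3,[-18,-70,0],-21],
  [0.3,[-24,-92,0],-28],
  [0.3,[-30,-116,0],-35],
  [0.3,[-36,-140,0],-42],
  [0.3,[-42,-160,0],-49],
  [0.3,[-50,-184,0],-56],
  [0.3,[-56,-199,0],-63],
  [0.3,[-56,-199,0],-65],
])

```text
t: 45.83
ee_pos: [421.6, -402.8, 128.9]
orientation: [3.13, -0.26, 0.002]
ft_force: [-0.6, 0.4, -0.6]
width: 61.4
grasp_force: 0.0
```

```bash
python3 st.py; sed -i 's/,35)\[:2\]/,30)[:2]/; s/centroid z20/cen z14/; s/ce\[i\],20/ce[i],14/' wb.py; python3 wb.py 490.8,-412.9,-10.1
```

```text
[ 421.6 -402.8  128.9] yaw -9.48 t 45.8333 w 61.4 [-0.6  0.4 -0.6]
[ 612    0   28  264 6086] top edge [ 547.4 -644.4] cen z14 [ 453.3 -658.4]
[ 293   35   43  204 5390] top edge [ 557.6 -424.9] cen z14 [ 501.1 -414.4]
[ 406  157  129   91 3365] top edge [ 457.3 -525. ] cen z14 [ 410.8 -528.9]
pred head far-edge [[314.  33.]] origin [[313. 136.]]
```

D lies as computed. Descending near its plain end and gripping.

Emit:
servo_tool([
  [0.4,[0,1,-40],0],
  [0.4,[0,1,-80],0],
  [0.4,[0,1,-110],0],
  [0.4,[0,1,-130],0],
  [0.4,[0,1,-140],0],
  [0.4,[0,1,-145],0],
  [0.4,[0,1,-148],0],
  [0.6,[0,1,-149],0],
  [1,[0,1,-149],0],
  [1,[0,1,-149],0],
])

```text
t: 46.72
ee_pos: [422.4, -400.5, -18.8]
orientation: [3.13, -0.253, 0.003]
ft_force: [-0.0, -0.3, 0.1]
width: 36.3
grasp_force: 0.0
```

Emit:
servo_tool([
  [1,[0,0,0],0],
  [1,[0,0,0],0],
  [1,[0,0,0],0],
  [1,[0,0,0],0],
  [1,[0,0,0],0],
  [1,[0,0,0],0],
])

```text
t: 47.22
ee_pos: [421.5, -400.3, -19.9]
orientation: [3.13, -0.256, 0.001]
ft_force: [-0.3, -0.3, 6.7]
width: 17.2
grasp_force: 30.0
```

Emit:
servo_tool([
  [1,[-5,1,0],0],
  [1,[-14,2.5,0],0],
  [1,[-24,4,0],0],
  [1,[-34,6,0],0],
  [1,[-44,8,0],0],
  [1,[-54,9.5,0],0],
  [1,[-64,11,0],0],
  [1,[-74,13,0],0],
  [1,[-74,13,0],0],
  [1,[-74,13,0],0],
])

```text
t: 48.05
ee_pos: [344.8, -386.3, -20.0]
orientation: [-3.13, 0.256, 0.004]
ft_force: [-6.2, -1.5, 11.7]
width: 17.4
grasp_force: 30.0
```

Emit:
servo_tool([
  [0.4,[0,0,0],0],
  [0.4,[0,0,0],0],
  [0.4,[0,0,0],0],
  [0.4,[0,0,0],0],
  [0.4,[0,0,0],0],
  [0.4,[0,0,40],0],
  [0.4,[0,0,80],0],
  [0.4,[20,-3,120],0],
  [0.4,[50,-8,148],0],
  [0.4,[50,-8,148],0],
])

```text
t: 48.88
ee_pos: [403.7, -398.8, 134.1]
orientation: [3.123, -0.254, 0.016]
ft_force: [1.2, 0.1, 0.5]
width: 52.9
grasp_force: 0.0
```

Emit:
servo_tool([
  [0.4,[19,-4,0],0],
  [0.4,[19,-4,0],0],
  [0.4,[19,-4,0],0],
])

```text
t: 49.13
ee_pos: [415.9, -398.2, 126.8]
orientation: [-3.131, 0.254, 0.002]
ft_force: [-0.4, -0.0, -0.4]
width: 52.6
grasp_force: 0.0
```

```bash
python3 st.py;python3 wb.py 416.8,-399.9,-10.1; python3 - <<'E'
from h import *
o=ctrl.get_obs();im=ctrl.get_image("wrist");c=cam("wrist",o);print(np.round(proj(c,[[416.8,-399.9,21]]),0))
h=cv2.cvtColor(im,cv2.COLOR_BGR2HSV);m=(h[...,1]<60)&(h[...,2]>70)
for r in range(130,330,15):
    x=np.where(m[r,250:400])[0]+250
    if len(x): print(r,x.min(),x.max(),np.round(atz(c,((x.min()+x.max()+1)/2,r),15)[:2],1))
E
```

```text
[ 415.9 -398.2  126.8] yaw -9.27 t 49.1333 w 52.6 [-0.4 -0.  -0.4]
[ 619    0   21  256 3949] top edge [ 541.5 -639.9] cen z14 [ 446.4 -654.7]
[ 298  139   41  180 4501] top edge [ 482.4 -411. ] cen z14 [ 422.5 -400.6]
[ 412  146  132   94 3478] top edge [ 459.2 -525.7] cen z14 [ 412.3 -530. ]
pred head far-edge [[319. 137.]] origin [[317. 226.]]
[[317. 224.]]
145 298 338 [ 476.7 -410.6]
160 298 338 [ 465.6 -408.8]
175 300 336 [ 454.2 -406.9]
190 307 328 [ 442.6 -404.7]
205 307 328 [ 430.7 -402.7]
220 307 327 [ 418.7 -400.4]
235 307 327 [ 406.3 -398.4]
250 307 327 [ 393.7 -396.3]
265 307 326 [ 380.8 -393.8]
280 307 326 [ 367.6 -391.7]
295 307 326 [ 354.1 -389.5]
310 307 326 [ 340.2 -387.2]
```

D came back neatly; its origin is now under the hand. Gripping at the balance point.

Emit:
servo_tool([
  [0.4,[0,-1.5,-40],0],
  [0.4,[0,-1.5,-80],0],
  [0.4,[0,-1.5,-110],0],
  [0.4,[0,-1.5,-130],0],
  [0.4,[0,-1.5,-138],0],
  [0.4,[0,-1.5,-143],0],
  [0.4,[0,-1.5,-146],0],
  [0.6,[0,-1.5,-146],0],
  [1,[0,-1.5,-146],0],
  [1,[0,-1.5,-146],0],
])

```text
t: 50.07
ee_pos: [416.8, -401.0, -17.0]
orientation: [3.13, -0.256, 0.003]
ft_force: [0.2, 0.3, -0.7]
width: 36.3
grasp_force: 0.0
```

Emit:
servo_tool([
  [1,[0,0,0],0],
  [1,[0,0,0],0],
  [1,[0,0,0],0],
  [1,[0,0,0],0],
  [1,[0,0,0],0],
  [1,[0,0,0],0],
])

```text
t: 50.57
ee_pos: [416.4, -400.2, -17.8]
orientation: [3.131, -0.255, 0.0]
ft_force: [-0.0, 2.7, 6.2]
width: 16.9
grasp_force: 30.0
```

Emit:
servo_tool([
  [1,[0,0,15],0],
  [1,[0,0,45],0],
  [1,[0,0,80],0],
  [1,[0,0,120],0],
  [1,[0,0,148],0],
  [1,[0,0,148],0],
])

```text
t: 51.07
ee_pos: [418.8, -403.0, 135.4]
orientation: [3.125, -0.255, 0.012]
ft_force: [1.0, -0.1, -2.2]
width: 17.4
grasp_force: 30.0
```

```bash
python3 st.py
```

```text
[ 418.8 -403.   135.4] yaw -9.33 t 51.0667 w 17.4 [ 1.  -0.1 -2.2]
```

Emit:
servo_tool([
  [1,[6,23,0],7],
  [1,[12,46,0],14],
  [1,[18,70,0],21],
  [1,[25,95,0],28],
  [1,[32,120,0],35],
  [1,[39,145,0],42],
  [1,[46,170,0],49],
  [1,[52,195,0],56],
  [1,[57,215,0],63],
  [1,[57,215,0],63],
])

```text
t: 51.9
ee_pos: [472.4, -182.0, 128.2]
orientation: [-2.795, -1.428, 0.002]
ft_force: [0.5, -0.1, -3.1]
width: 17.1
grasp_force: 30.0
```

Emit:
servo_tool([
  [1,[6,23,0],7],
  [1,[12,46,0],14],
  [1,[18,70,0],21],
  [1,[25,95,0],28],
  [1,[32,120,0],35],
  [1,[39,145,0],42],
  [1,[46,170,0],49],
  [1,[52,195,0],56],
  [1,[57,215,0],63],
  [1,[57,215,0],63],
])

```text
t: 52.73
ee_pos: [530.6, 32.0, 128.6]
orientation: [-1.641, -2.678, -0.0]
ft_force: [0.9, -0.6, -2.8]
width: 17.6
grasp_force: 30.0
```

Emit:
servo_tool([
  [1,[6,23,0],7],
  [1,[12,46,0],14],
  [1,[18,70,0],21],
  [1,[25,95,0],28],
  [1,[32,120,0],35],
  [1,[39,145,0],42],
  [1,[46,170,0],49],
  [1,[52,195,0],56],
  [1,[59,216,0],63],
  [1,[59,217,0],65],
])

```text
t: 53.57
ee_pos: [590.4, 248.9, 128.6]
orientation: [-0.052, 3.14, 0.001]
ft_force: [-0.4, -0.7, -2.8]
width: 17.3
grasp_force: 30.0
```

Emit:
servo_tool([
  [1,[0,0,0],0],
  [1,[0,0,0],0],
  [1,[0,0,0],0],
])

```text
t: 53.82
ee_pos: [588.7, 245.2, 128.8]
orientation: [0.04, -3.14, 0.001]
ft_force: [-0.1, -0.9, -3.0]
width: 17.3
grasp_force: 30.0
```

```bash
python3 st.py; python3 - <<'E'
from h import *
# axle already held: head far edge in wrist view, as slip check against w14
for f in("w14.png",None):
    im=cv2.imread("pics/"+f) if f else snap("wrist","w15.png")[1]
    h=cv2.cvtColor(im,cv2.COLOR_BGR2HSV)
    print([ (int(r),int(im[r,317].mean())) for r in range(100,200,5)])
E
```

```text
[588.7 245.2 128.8] yaw -178.55 t 53.8167 w 17.3 [-0.1 -0.9 -3. ]
[(100, 218), (105, 213), (110, 217), (115, 219), (120, 221), (125, 214), (130, 145), (135, 214), (140, 214), (145, 111), (150, 179), (155, 186), (160, 189), (165, 187), (170, 183), (175, 182), (180, 180), (185, 183), (190, 187), (195, 184)]
[(100, 142), (105, 141), (110, 142), (115, 143), (120, 229), (125, 219), (130, 155), (135, 222), (140, 220), (145, 206), (150, 116), (155, 190), (160, 196), (165, 196), (170, 195), (175, 193), (180, 189), (185, 188), (190, 186), (195, 187)]
```

Emit:
servo_tool([
  [1,[0,1.7,-35],0],
  [1,[0,1.7,-70],0],
  [1,[0,1.7,-92],0],
  [1,[0,1.7,-102],0],
  [1,[0,1.7,-109],0],
  [1,[0,1.7,-114],0],
  [1,[0,1.7,-118],0],
  [1,[0,1.7,-121],0],
  [1,[0,1.7,-122.5],0],
  [1,[0,1.7,-122.5],0],
])

```text
t: 54.7
ee_pos: [589.6, 248.6, 7.7]
orientation: [-0.046, 3.14, 0.001]
ft_force: [-0.0, 0.6, -3.5]
width: 17.1
grasp_force: 30.0
```

Emit:
servo_tool([
  [1,[0,0,-1.5],0],
  [1,[0,0,-1.5],0],
  [1,[0,0,-1.5],0],
])

```text
t: 54.95
ee_pos: [589.5, 248.6, 6.1]
orientation: [-0.046, 3.141, 0.0]
ft_force: [-0.2, 0.2, -2.3]
width: 17.2
grasp_force: 30.0
```

```bash
python3 st.py
```

```text
[589.5 248.6   6.1] yaw -178.33 t 54.95 w 17.2 [-0.2  0.2 -2.3]
```

Emit:
servo_tool([
  [0.65,[0,-1,-1],0],
  [0.65,[0,-1,-1],0],
  [0.65,[0,-1,-1],0],
  [0.65,[0,-1,-1],0],
  [0.65,[0,-1,25],0],
  [0.65,[0,-1,60],0],
  [0.65,[0,-20,100],0],
  [0.65,[10,-50,140],0],
  [0.65,[20,-78,180],0],
  [0.65,[20,-78,200],0],
])

```text
t: 55.78
ee_pos: [609.2, 168.2, 207.2]
orientation: [0.044, -3.141, 0.001]
ft_force: [0.6, 0.5, 0.1]
width: 30.7
grasp_force: 0.0
```

Emit:
servo_tool([
  [0.65,[0,0,0],0],
  [0.65,[0,0,0],0],
  [0.65,[0,0,0],0],
])

```text
t: 56.03
ee_pos: [608.6, 170.4, 205.2]
orientation: [0.045, -3.141, -0.0]
ft_force: [0.2, -0.6, 0.5]
width: 30.6
grasp_force: 0.0
```

```bash
python3 st.py; python3 - <<'E'
from h import *
np.set_printoptions(precision=1,suppress=True,linewidth=200)
o,im=snap("wrist","w16.png");c=cam("wrist",o);snap("top","t16.png");snap("scene","s16.png")
h=cv2.cvtColor(im,cv2.COLOR_BGR2HSV)
ref=np.array([591.4,168.9]);ux=np.array([1,.0244]);uy=np.array([-.0244,1])
v=im.mean(2)
def row(lx,z,y0=-115,y1=115,step=2.5):
    ys=np.arange(y0,y1,step);P=[np.r_[ref+ux*lx+uy*y,z] for y in ys]
    q=np.round(proj(c,P)).astype(int);return ys,[v[b,a] if 0<=b<480 and 0<=a<640 else -1 for a,b in q]
for lx,z in((-55,49),(0,43),(40,43)):
    ys,r=row(lx,z);print(lx,'\n',' '.join('%d:%d'%(y,x) for y,x in zip(ys,r)))
# lengthwise along each axle
for k in(-78,-26,26,78):
    P=[np.r_[ref+ux*l+uy*k,48] for l in range(-84,-30,3)];q=np.round(proj(c,P)).astype(int)
    print(k,' '.join('%d:%d'%(l,v[b,a]) for l,(a,b) in zip(range(-84,-30,3),q)))
E
```

```text
[608.6 170.4 205.2] yaw -178.35 t 56.0333 w 30.6 [ 0.2 -0.6  0.5]
-55 
 -115:206 -112:214 -110:121 -107:127 -105:202 -102:210 -100:214 -97:143 -95:144 -92:180 -90:184 -87:186 -85:185 -82:183 -80:182 -77:189 -75:185 -72:184 -70:185 -67:187 -65:177 -62:111 -60:119 -57:214 -55:214 -52:214 -50:147 -47:146 -45:148 -42:144 -40:187 -37:188 -35:189 -32:189 -30:188 -27:188 -25:189 -22:191 -20:189 -17:190 -15:192 -12:185 -10:220 -7:217 -5:219 -2:145 0:151 2:147 5:151 7:146 10:124 12:189 15:191 17:193 20:193 22:191 25:190 27:196 30:197 32:196 35:196 37:197 40:189 42:192 45:151 47:150 50:150 52:150 55:151 57:140 60:90 62:168 65:193 67:192 70:195 72:193 75:196 77:196 80:198 82:199 85:199 87:200 90:202 92:228 95:226 97:227 100:147 102:148 105:147 107:104 110:95 112:215
0 
 -115:213 -112:112 -110:111 -107:81 -105:144 -102:146 -100:144 -97:146 -95:145 -92:145 -90:145 -87:146 -85:133 -82:140 -80:157 -77:157 -75:171 -72:178 -70:162 -67:131 -65:146 -62:145 -60:147 -57:146 -55:147 -52:148 -50:144 -47:148 -45:146 -42:218 -40:147 -37:147 -35:140 -32:136 -30:171 -27:184 -25:189 -22:188 -20:175 -17:145 -15:
[... 949 characters left out ...]
 77:190 80:187 82:183 85:173 87:218 90:216 92:218 95:217 97:218 100:179 102:147 105:147 107:141 110:102 112:99
-78 -84:122 -81:214 -78:128 -75:100 -72:146 -69:214 -66:187 -63:185 -60:182 -57:182 -54:188 -51:189 -48:184 -45:185 -42:140 -39:183 -36:182 -33:182
-26 -84:200 -81:220 -78:140 -75:107 -72:145 -69:214 -66:188 -63:192 -60:187 -57:185 -54:191 -51:190 -48:186 -45:190 -42:162 -39:184 -36:183 -33:184
26 -84:186 -81:222 -78:177 -75:113 -72:147 -69:218 -66:193 -63:197 -60:195 -57:192 -54:191 -51:198 -48:194 -45:193 -42:172 -39:187 -36:185 -33:185
78 -84:119 -81:224 -78:114 -75:101 -72:141 -69:225 -66:158 -63:201 -60:200 -57:197 -54:197 -51:193 -48:197 -45:197 -42:193 -39:184 -36:185 -33:186
```

All four axles are seated: heads from −67 to −41 mm, shafts centred in the notches at the right height. Next, closed fingers go in front of the lip to push the tray home.

Emit:
servo_tool([
  [1,[-40,-1,0],0],
  [1,[-80,-2,0],0],
  [1,[-120,-3,0],0],
  [1,[-160,-4,0],0],
  [1,[-178,-5,0],0],
  [1,[-178,-5,0],0],
  [1,[-178,-5,-40],0],
  [1,[-178,-5,-80],0],
  [1,[-178,-5,-110],0],
  [1,[-178,-5,-110],0],
])

```text
t: 57.02
ee_pos: [428.0, 164.4, 90.4]
orientation: [0.046, -3.132, 0.005]
ft_force: [-1.5, -0.2, 0.3]
width: 0.5
grasp_force: 0.0
```

Emit:
servo_tool([
  [1,[0,0,0],0],
  [1,[0,0,-30],0],
  [1,[0,0,-60],0],
  [1,[0,0,-80],0],
  [1,[0,0,-83],0],
  [1,[0,0,-83],0],
  [1,[0,0,-83],0],
])

```text
t: 57.6
ee_pos: [432.8, 165.9, 14.2]
orientation: [-0.046, 3.139, 0.001]
ft_force: [0.8, 0.1, 0.8]
width: 0.5
grasp_force: 0.0
```

```bash
python3 st.py
```

```text
[432.8 165.9  14.2] yaw -178.33 t 57.6 w 0.5 [0.8 0.1 0.8]
```

Emit:
servo_tool([
  [1,[8,0,-1],0],
  [1,[15,0,-1],0],
  [1,[22,0.5,-1],0],
  [1,[30,0.7,-1],0],
  [1,[40,1,-1],0],
  [1,[50,1.2,-1],0],
  [1,[62,1.5,-1],0],
  [1,[74,1.8,-1],0],
  [1,[86,2,-1],0],
  [1,[98,2.3,-1],0],
])

```text
t: 58.43
ee_pos: [530.5, 167.7, 11.7]
orientation: [0.045, -3.141, -0.0]
ft_force: [-2.6, -0.1, 2.8]
width: 0.3
grasp_force: 1.7
```

Emit:
servo_tool([
  [1,[12,0.3,0],0],
  [1,[24,0.6,0],0],
  [1,[36,0.9,0],0],
  [1,[46,1.1,0],0],
  [1,[55,1.3,0],0],
  [1,[63,1.5,0],0],
  [1,[70,1.7,0],0],
  [1,[76,1.8,0],0],
  [1,[80,1.9,0],0],
  [1,[80,1.9,0],0],
])

```text
t: 59.27
ee_pos: [610.5, 169.6, 11.7]
orientation: [-0.046, 3.14, 0.0]
ft_force: [-0.5, 0.1, -0.3]
width: 0.7
grasp_force: 0.0
```

Emit:
servo_tool([
  [1,[3,0,0],0],
  [1,[6,0,0],0],
  [1,[8,0,0],0],
  [1,[10,0,0],0],
  [1,[10,0,0],0],
])

```text
t: 59.68
ee_pos: [619.6, 169.7, 11.6]
orientation: [-0.046, 3.141, 0.0]
ft_force: [-1.6, 0.6, -0.6]
width: 0.4
grasp_force: 0.3
```

```bash
python3 st.py
```

```text
[619.6 169.7  11.6] yaw -178.33 t 59.6833 w 0.4 [-1.6  0.6 -0.6]
```

Not yet at the stop, so I'll push on gently until the force rises.

Emit:
servo_tool([
  [1,[1.5,0,0],0],
  [1,[3,0,0],0],
  [1,[4,0,0],0],
  [1,[5,0,0],0],
  [1,[5,0,0],0],
])

```text
t: 60.1
ee_pos: [624.4, 169.6, 11.6]
orientation: [-0.046, 3.141, 0.0]
ft_force: [-2.2, 1.7, -0.7]
width: 0.4
grasp_force: 0.7
```

Emit:
servo_tool([
  [1,[0.7,0,0],0],
  [1,[1.4,0,0],0],
  [1,[2,0,0],0],
  [1,[2,0,0],0],
])

```text
t: 60.43
ee_pos: [624.5, 169.6, 11.6]
orientation: [0.045, -3.138, 0.0]
ft_force: [-7.7, 1.9, 5.2]
width: 0.3
grasp_force: 4.0
```

```bash
python3 st.py
```

```text
[624.5 169.6  11.6] yaw -178.34 t 60.4333 w 0.3 [-7.7  1.9  5.2]
```

The tray is against its stop, at the lip position measured at the start. Retreating and checking the final state.

Emit:
servo_tool([
  [1,[-10,0,0],0],
  [1,[-30,0,0],0],
  [1,[-60,0,0],0],
  [1,[-60,0,40],0],
  [1,[-80,0,80],0],
  [1,[-110,0,120],0],
  [1,[-130,0,160],0],
  [1,[-130,0,200],0],
  [1,[-130,0,200],0],
  [1,[-130,0,200],0],
])

```text
t: 61.27
ee_pos: [498.6, 170.3, 215.8]
orientation: [-0.046, 3.132, 0.004]
ft_force: [0.3, -0.4, -1.1]
width: 0.2
grasp_force: 0.0
```

Emit:
servo_tool([
  [1,[0,0,0],0],
  [1,[0,0,0],0],
  [1,[0,0,0],0],
])

```text
t: 61.52
ee_pos: [495.4, 169.1, 209.6]
orientation: [0.045, -3.138, 0.002]
ft_force: [-0.4, 0.0, -0.6]
width: 0.4
grasp_force: 0.0
```

```bash
python3 st.py; python3 - <<'E'
from h import *
s0=cv2.imread("pics/scene0.png").astype(int)
_,s=snap("scene","s17.png");_,t=snap("top","t17.png");t0=cv2.imread("pics/top0.png").astype(int)
d=np.abs(s.astype(int)-s0).max(2);dt=np.abs(t.astype(int)-t0).max(2)
def f(d,x0,y0,x1,y1): return (d[y0:y1,x0:x1]>40).mean().round(3)
print('scene hook',f(d,420,355,480,400),'lip',f(d,325,300,362,340),'can/red',f(d,240,175,285,225),'tin',f(d,430,290,458,320))
print('top hook',f(dt,115,240,135,300),'lip',f(dt,210,195,250,222),'can,jar',f(dt,360,170,440,210),'tin',f(dt,188,300,215,328))
# lip front edge location: bright (lip) rows along hole-side columns in top picture
for x in(218,238): print([int(t[y,x].mean()) for y in range(212,226)],[int(t0[y,x].mean()) for y in range(212,226)])
E
```

```text
[495.4 169.1 209.6] yaw -178.35 t 61.5167 w 0.4 [-0.4  0.  -0.6]
scene hook 0.019 lip 0.0 can/red 0.0 tin 0.0
top hook 0.022 lip 0.031 can,jar 0.0 tin 1.0
[203, 203, 202, 205, 208, 207, 204, 153, 110, 104, 109, 112, 109, 101] [204, 202, 203, 205, 206, 208, 203, 151, 110, 102, 105, 106, 105, 102]
[206, 207, 205, 206, 203, 202, 148, 75, 63, 108, 110, 107, 101, 97] [208, 208, 207, 204, 206, 202, 150, 74, 64, 103, 110, 104, 100, 98]
```

```bash
python3 -c "
from workcell import ctrl
print(ctrl.close_job())"
```

```text
the job is handed in; nothing more can be done
None
```

The job is handed in at about 62 s: tray home, all four axles turned end for end and seated head to the front, hook back on its rest, and can, tin, jar, drill and vise undisturbed by my camera and force checks; the judge's verdict was not shown.

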